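Lay out the collet kit for the tool setter

ROBOT

A 7-joint arm with a two-finger parallel gripper is mounted at the origin on the work surface. World frame = base frame: x ahead of the robot, y to its left, z up, the work surface at z = 0. Lengths are in m, angles in rad, forces in N, time in s.
With the tool pointing down it reaches from about 0.4 to 0.85 m from the base axis. Payload 10.4 kg.
Tool frame: the origin (TCP) lies where the fingers leave the gripper's body, on its centre line; the fingertips stand 73 mm ahead of it and the grasp point (between the pads) lies 54 mm ahead of it; z points along the fingers, y is the direction in which the jaws open and shut (so a half turn about z gives the same grasp; the last joint's range is limited). The gripper opens to 85 mm and grips with 20 to 120 N. Pads are 22 mm wide; open, the fingers measure 114 mm over their backs; the gripper's body (76 mm by 85 mm) begins 54 mm behind the grasp point. The pads swing forward as they close: fully open they stand 13 mm farther back than shut.
Start: joints at [1.167, 0.332, -0.065, 1.46, 0.022, 1.35, -0.088], TCP at [0.232, -0.58, 0.304] pointing down, gripper open.
Joint ranges: [-2.6, 2.6], [-0.5, 2.12], [-1.47, 1.34], [0.16, 2.42], [-1.27, 4.41], [0.06, 2.06], [-2.6, 2.6]. Speed limits (rad/s): [2.22, 2.22, 2.79, 2.79, 3.14, 3.14, 3.14].

INTERFACE

Orientations are given as a unit quaternion [x, y, z, w].
In Python, from workcell import get_obs, camera, camera_model, hand_in gives the robot as it stands.
- The arm moves only by the shell command python3 -m crank 'ROWS' [FORCE]. ROWS is text: rows parted by semicolons, each of 7 numbers parted by spaces: the shift along the tool's x, y, z in units of 40 mm (1.0 is 40 mm), then the turn, a rotation vector about the tool's x, y, z in units of 8 degrees (1.0 is 8 degrees), then the finger opening in mm, from 0 to 85.4. In form: x y z ax ay az jaw; .... A call has exactly 10 rows; each row shifts and turns the pose as measured when the row begins, along the tool's axes as they then stand; what a row does not reach is not made up. A row lasts 1/10 s, in which the tool goes at most 50 mm and 8.59 degrees, less where a joint would pass 70% of its speed; a pose out of reach is approached as far as the arm can. A call is refused whole if a number of a shift passes 1 or a number of a turn 1, either way. A call with a gripper value outside its range is refused whole. The fingers move at their own pace and stop on an object; FORCE is the grip in N (left out, the last holds). Time passes only in rows, so rows that do not move let the fingers close, or fill a call up. It gives the time, the measured TCP pose, the force and the opening at its end, in the units of the state.
- get_obs(): the state, without advancing time (a new reading comes with each control period).
- camera(name): name is "side" or "top"; returns (picture, depth): 400x640x3 uint8, red, green, blue; 400x640 float32, m along the optical axis (not along the pixel's ray), 0 where there is no reading.
- camera_model(name): a dict with "fx", "fy", "cx", "cy" (pixels), "position" and "rotation" of the camera in the world. Camera axes: x right, y up, looking along -z (the intrinsics and any distortion apply to the point x, -y, -z); pixel columns grow to the right and rows downward; lengths in m; the calibration is good to about 2 mm. A picture is of the moment at which its call begins. camera_model takes no time and is no camera call.
- hand_in(): hands the job in, once; it reports no verdict.
The state is a dict: "clock": time; "joint_pos": joint angles; "joint_velocities": joint speeds; "tau": joint torques, N m; "position": TCP position; "ee_rot": TCP orientation; "ft_force": force on the tool from outside, world axes, zero at the start; "torque": the same for the moment, N m; "grip_width": opening from 0.0 (shut) to 1.0 (fully open).
Only numpy, scipy, OpenCV 4.12 (cv2) and the standard library are available. Lean on these libraries where they do the work, as an engineer would, in place of code of your own. Each camera call takes 0.05 s, during which the arm holds its last target.

TASK

Lay out the kit for the next tool change. On the cream board, set the square steel riser block midway between the black vee block and the red stop, centred across the board, and then stand the short gold-banded collet centrally on top of the riser. On the orange wooden board, put the black clamping nut on the middle of the bare half to the left of the steel post (left as the robot sees it) and stand the tall plain collet on the middle of the bare half to the right of it, all upright as they started, and leave the small blue bottle standing where it is.

Things in the scene. Friction and masses are not known exactly. Their poses are not given: they have to be found in the camera images.
- riser_c (a point): Loose grey-steel square riser block with two dark holes in its top, 50 x 50 mm and 30 mm high, about 360 to 590 g. The point is its centre, 15 mm above its underside; x and y are parallel to its sides, z up.
- short_c (a point): Loose short round steel collet with a gold (brass) band near its foot and a gold ring round its dark bore, diameter 40 mm (the top 8 mm taper to 30), 34 mm high, about 100 to 210 g, standing upright. The point is its centre, 17 mm above its underside; z up.
- tall_c (a point): Loose tall plain steel collet, slotted, no gold on it, diameter 34 mm, 62 mm high, about 150 to 310 g, standing upright. The point is its centre, 31 mm above its underside; z up.
- nut_c (a point): Loose black round clamping nut with six bright notches round its rim, diameter 48 mm, 22 mm high, about 100 to 200 g, lying flat. The point is its centre, 11 mm above its underside; z up.
- bed: Fixed cream board, 100 mm (its x) by 270 mm (its y), top 15 mm above the bench. Fixed on it: a black vee block (60 x 50, top 67 mm above the bench) centred 105 mm to +y (robot's left), and a solid red stop block (60 x 50, top 60) centred 105 mm to -y. Origin: the board's centre at bench height, so midway between the two; x points away from the robot, z up.
- wood: Fixed orange varnished wooden board, 90 mm (its x) by 210 mm (its y), top 18 mm above the bench, with an upright steel post in its middle (diameter 16 mm, top 60 mm above the bench). The origin is at the board's centre, on its underside (bench height); x points away from the robot, y to the robot's left, z up. The middle of the bare left half is 57 mm to +y of the origin, that of the bare right half 57 mm to -y.
- bottle_c (a point): Small loose blue plastic bottle with a white cap, diameter 36 mm, 65 mm high, a bystander to be left standing in its place. The point is its centre, half-way up.
Not all that is in view belongs to the job. What is shaped like the part that bears short_c but green or pink is not meant.

How it is judged:
At the end, for the whole second after the job is handed in: Riser on the cream board within 13 mm of midway between vee block and stop; short collet on the riser within 12 mm of its centre; nut and tall collet on the wooden board within 15 mm, along and across, of the middles of the left and right bare halves; all upright (0.12 rad) and at rest (horizontal distance between riser_c and bed below 0.013 m and z of riser_c in the frame of bed between 0.025 and 0.035 m and horizontal distance between short_c and riser_c below 0.012 m and z of short_c in the frame of riser_c between 0.027 and 0.037 m and x of nut_c in the frame of wood between -0.015 and 0.015 m and y of nut_c in the frame of wood between 0.042 and 0.072 m and z of nut_c in the frame of wood between 0.024 and 0.034 m and x of tall_c in the frame of wood between -0.015 and 0.015 m and y of tall_c in the frame of wood between -0.072 and -0.042 m and z of tall_c in the frame of wood between 0.044 and 0.054 m and angle between each of riser_c, short_c, tall_c, nut_c's own z axis and vertical below 0.12 rad and linear speed of each of riser, short, tall, nut below 0.02 m/s); the robot touches nothing.
It fails at once if the blue bottle is knocked over or shifted by more than 30 mm (distance of bottle_c from where it was at the start of the episode above 0.03 m or angle between bottle_c's own z axis and vertical above 0.4 rad).
It also fails if it takes over 120 s, if anything falls off the work surface, if the arm or the gripper's body presses on something with over 40 N, if the wrist force passes 120 N, or if a joint passes its speed limit or range.

## Working session

There is one attempt and no reset: what is moved stays moved. The work goes in short steps, Python scripts to look and compute and a shell command to move; the robot and the scene stay as the last step left them, time stands still between calls to the robot, and variables do not carry over. Pictures are saved under pics/ and viewed, and the job is handed in when it is done.

```bash
mkdir -p pics; ls
python3 - <<'E'
from workcell import *
import cv2,numpy as np
o=get_obs();print({k:np.round(v,3) for k,v in o.items()})
for n in ("side","top"):
    p,d=camera(n);cv2.imwrite(f"pics/{n}0.png",p[:,:,::-1]);np.save(f"pics/{n}0d.npy",d)
    m=camera_model(n);print(n,m)
E
```

```text
pics
{'clock': np.float64(0.0), 'joint_pos': array([ 1.167,  0.333, -0.065,  1.461,  0.022,  1.35 , -0.089]), 'joint_velocities': array([-0.002,  0.002, -0.   , -0.   , -0.   ,  0.003,  0.001]), 'tau': array([-0.0000e+00, -6.2545e+01,  4.9000e-02, -3.9160e+01,  1.6000e-02,
        1.0000e-02, -0.0000e+00]), 'position': array([ 0.232, -0.58 ,  0.303]), 'ee_rot': array([ 0.982,  0.189, -0.   , -0.001]), 'ft_force': array([-0.102,  0.275, -0.094]), 'torque': array([ 0.032,  0.023, -0.028]), 'grip_width': np.float64(1.002)}
side {'fx': 459.05148453555887, 'fy': 459.05148453555887, 'cx': 318.23215338326276, 'cy': 201.6783748774996, 'position': array([0.14003711, 0.59240494, 0.52955235]), 'rotation': array([-0.11434087,  0.44257493,  0.85610636, -0.24111306])}
top {'fx': 510.58171509646695, 'fy': 510.58171509646695, 'cx': 316.9703881379986, 'cy': 209.2434937389329, 'position': array([ 0.2945954 , -0.00849294,  1.01967724]), 'rotation': array([-0.07358398,  0.07196762,  0.71222032, -0.69436897])}
```

View pics/top0.png

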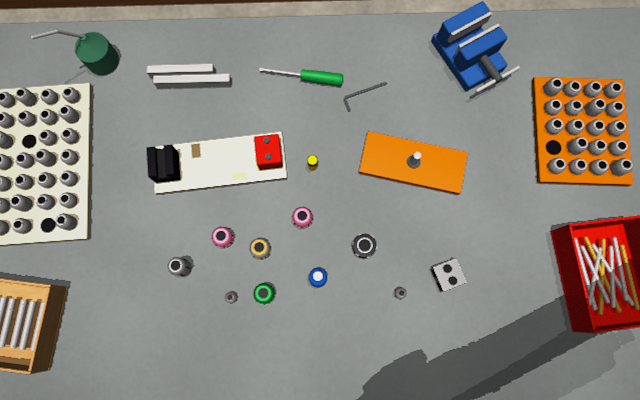

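View pics/side0.png

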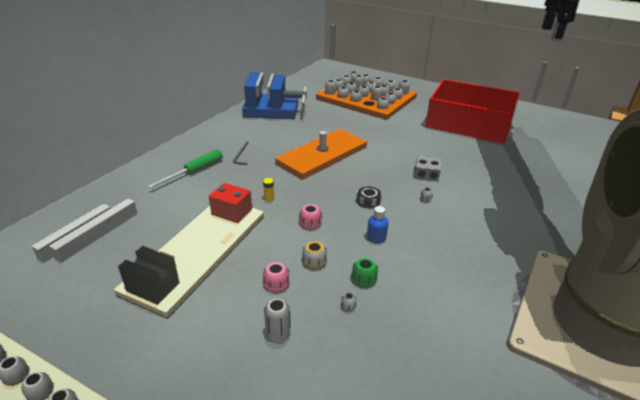

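The top view shows the cream board at (220,162), orange board (413,162), riser (449,274), nut (364,245), tall collet (179,266), gold-banded short collet (260,247) and blue bottle (318,277). I'll enlarge these to get exact pixel positions.

```bash
cat > h.py <<'E'
import numpy as np
from scipy.spatial.transform import Rotation as R
from workcell import camera_model
def px2w(n,u,v,z):
    m=camera_model(n)
    r=R.from_quat(m['rotation']).apply([(u-m['cx'])/m['fx'],-(v-m['cy'])/m['fy'],-1.0])
    p=np.array(m['position']); t=(z-p[2])/r[2]
    return p+t*r
def w2px(n,P):
    m=camera_model(n)
    c=R.from_quat(m['rotation']).inv().apply(np.asarray(P)-m['position'])
    return m['cx']+m['fx']*c[0]/-c[2], m['cy']-m['fy']*c[1]/-c[2]
E
python3 - <<'E'
import cv2
p=cv2.imread("pics/top0.png")
# crop
for i,(x,y,w,h) in enumerate([(140,120,160,80),(350,120,130,80),(160,200,160,110),(340,220,140,80)]):
    c=cv2.resize(p[y:y+h,x:x+w],None,fx=5,fy=5,interpolation=cv2.INTER_CUBIC)
    for k in range(0,w,10): cv2.putText(c,str(x+k),(k*5,8),0,.3,(0,255,255)); cv2.line(c,(k*5,8),(k*5,14),(0,255,255))
    for k in range(0,h,10): cv2.putText(c,str(y+k),(0,k*5+4),0,.3,(0,255,255)); cv2.line(c,(22,k*5),(28,k*5),(0,255,255))
    cv2.imwrite(f"pics/c{i}.png",c)
E
```

```text
(no output)
```

View pics/c0.png

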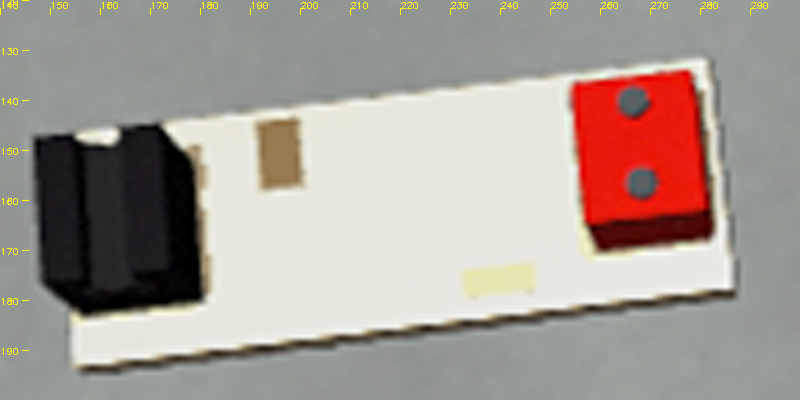

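View pics/c1.png

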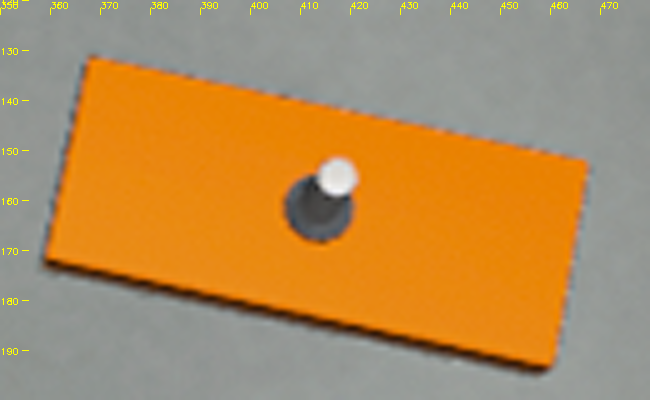

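View pics/c2.png

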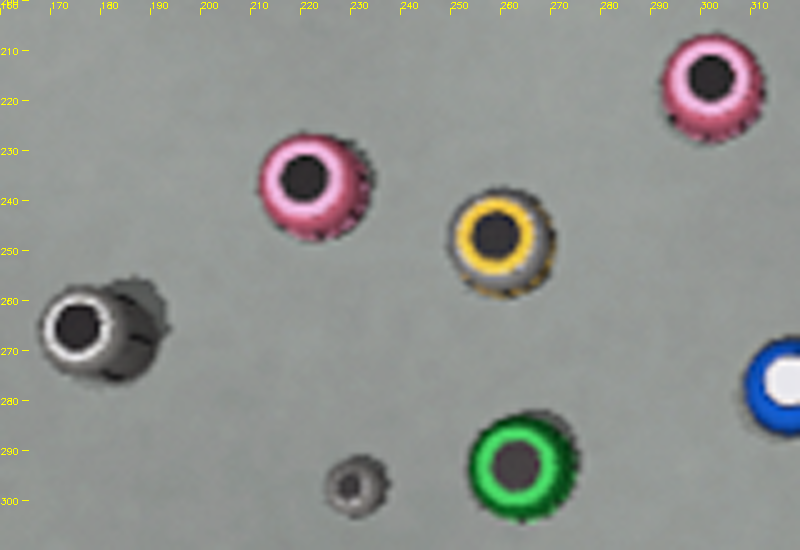

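View pics/c3.png

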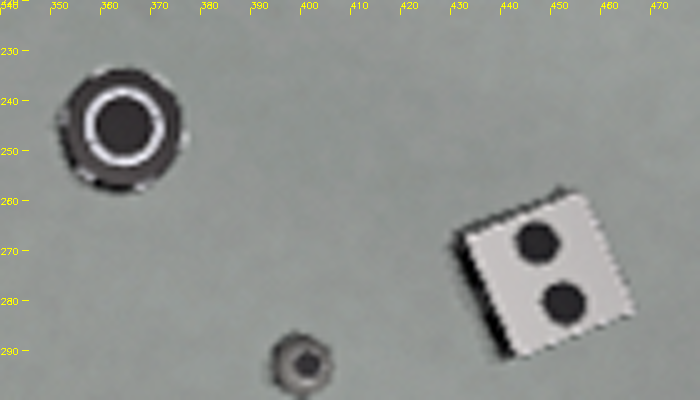

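The crops give me these pixel positions:

| Item | Pixel position |
|---|---|
| Short collet ring | (258.8,247.2) |
| Tall collet bore | (175.4,265.6) |
| Nut bore | (364.8,245) |
| Riser top corners | (456.6,258.8), (466.6,282.4), (442.6,291), (433.4,266.6) |
| Cream board corners | (281.4,132), (286.5,178), (155,193) |
| Wood board corners | (368.4,131.4), (467.6,152.4), (460.4,193.2), (359,172) |

Run:
```python
from h import *
f=lambda z,*a:np.array([px2w("top",u,v,z)[:2] for u,v in a])
np.set_printoptions(precision=4,suppress=True)
def yaw(d): return np.degrees(np.arctan2(d[1],d[0]))
c=f(.015,(281.4,132),(286.5,178),(155,193)); print("cream",c,(c[0]+c[2])/2, "yaw",yaw(c[0]-c[1]),yaw(c[2]-c[1])-90,np.linalg.norm(c[0]-c[1]),np.linalg.norm(c[2]-c[1]))
w=f(.018,(368.4,131.4),(467.6,152.4),(460.4,193.2),(359,172)); print("wood",w.mean(0),yaw(w[0]-w[3]),yaw(w[1]-w[2]),yaw(w[0]-w[1])-90,yaw(w[3]-w[2])-90,np.linalg.norm(w[0]-w[1]),np.linalg.norm(w[0]-w[3]))
r=f(.030,(456.6,258.8),(466.6,282.4),(442.6,291),(433.4,266.6)); print("riser",r.mean(0),yaw(r[0]-r[1]),yaw(r[3]-r[2]),yaw(r[3]-r[0])-90,np.linalg.norm(r-np.roll(r,1,0),axis=1))
yw=np.radians(yaw(w[0]-w[1])-90); R2=np.array([[np.cos(yw),-np.sin(yw)],[np.sin(yw),np.cos(yw)]])
print("goalL",w.mean(0)+R2@[0,.057],"goalR",w.mean(0)+R2@[0,-.057])
print("post",f(.018,(413.7,162)), f(.06,(417.6,155.2)))
for n,u,v,z in (("short",258.8,247.2,.034),("tall",175.4,265.6,.062),("nut",364.8,245,.022),("bottle",317.5,276.5,.065),("green",263,292.6,.034),("pink1",221,235.6,.034),("pink2",302,215,.034),("yellowbottle",313,160,.04),("vee",162,160,.067),("red",267,148,.06),("bit1",231,296,.01),("bit2",400,292,.01)):
    print(n,px2w("top",u,v,z)[:2])
# side check
for n,z in (("riser top",.03),):
    print(w2px("side",[*r.mean(0),.03]), w2px("side",[*(w.mean(0)),.06]))
```

```text
cream [[0.6705 0.0609]
 [0.5714 0.0516]
 [0.5469 0.3185]] [0.6087 0.1897] yaw 5.381699737009211 5.239229454489575 0.09957917490002247 0.2680596882269853
wood [ 0.5975 -0.2086] -14.921151320666805 -14.315276800614628 -14.180063619979762 -13.788181777479693 0.20733848805678182 0.08960336953982893
riser [ 0.3664 -0.2614] 18.709444127417893 16.87072628301976 16.854164732521383 [0.048  0.0483 0.0496 0.0491]
goalL [ 0.6115 -0.1533] goalR [ 0.5835 -0.2639]
post [[ 0.5975 -0.2087]] [[ 0.5985 -0.2089]]
short [0.4284 0.1061]
tall [0.3939 0.2593]
nut [ 0.429  -0.1011]
bottle [ 0.3666 -0.0066]
green [0.341  0.0982]
pink1 [0.4531 0.1799]
pink2 [0.49   0.0209]
yellowbottle [ 0.6004 -0.0034]
vee [0.5997 0.2906]
red [0.6212 0.0866]
bit1 [0.3372 0.1633]
bit2 [ 0.3366 -0.1668]
(np.float64(428.39839618190035), np.float64(162.2383585696476)) (np.float64(323.23804520194744), np.float64(132.1806191850111))
```

```bash
cat > plan.py <<'E'
# usage: plan.py x y z psi_deg(tool x heading) [nrows] : prints one row (to be repeated n times)
import sys
from h import *
from workcell import get_obs
a=[float(v) for v in sys.argv[1:]]
o=get_obs(); P=np.array(o['position']); Rc=R.from_quat(o['ee_rot'])
psi=np.radians(a[3]); h=np.array([[np.cos(psi),np.sin(psi),0],[np.sin(psi),-np.cos(psi),0],[0,0,-1]]).T
Rt=R.from_matrix(h); rel=Rc.inv()*Rt; rv=rel.as_rotvec(); D=Rc.inv().apply(np.array(a[:3])-P)
n=int(a[4]) if len(a)>4 else int(np.ceil(max(abs(D).max()/.04,np.degrees(abs(rv)).max()/8)))
n=max(n,1); st=R.from_rotvec(rv/n); S=sum((st**k).as_matrix() for k in range(n))
d=np.linalg.solve(S,D)
psn=np.degrees(np.arctan2(Rc.as_matrix()[1,0],Rc.as_matrix()[0,0]))
print("pos",P.round(4),"psi",psn.round(1),"tilt",np.degrees(np.arccos(-Rc.as_matrix()[2,2])).round(2),"F",np.round(o['ft_force'],1),"q",np.round(o['joint_pos'],2),"grip",round(float(o['grip_width'])*85.4,1),"t",round(float(o['clock']),2))
print("n",n,"row",np.round(d/.04,3),np.round(np.degrees(rv)/n/8,3))
E
python3 plan.py 0.3664 -0.2614 0.20 17.2; python3 plan.py 0.3664 -0.2614 0.20 17.2 9
```

```text
pos [ 0.2322 -0.58    0.3032] psi 21.8 tilt 0.07 F [ 0.6 -0.6 -0.9] q [ 1.17  0.33 -0.06  1.46  0.02  1.35 -0.09] grip 85.2 t 0.1
n 7 row [ 0.837 -0.908  0.369] [-0.001  0.     0.082]
pos [ 0.2322 -0.58    0.3032] psi 21.8 tilt 0.07 F [ 0.6 -0.6 -0.9] q [ 1.17  0.33 -0.06  1.46  0.02  1.35 -0.09] grip 85.2 t 0.1
n 9 row [ 0.65  -0.707  0.287] [-0.001  0.     0.064]
```

```bash
python3 -m crank '0.65 -0.7 0.29 0 0 0.064 75; 0.65 -0.7 0.29 0 0 0.064 75; 0.65 -0.7 0.29 0 0 0.064 75; 0.65 -0.7 0.29 0 0 0.064 75; 0.65 -0.7 0.29 0 0 0.064 75; 0.65 -0.7 0.29 0 0 0.064 75; 0.65 -0.7 0.29 0 0 0.064 75; 0.65 -0.7 0.29 0 0 0.064 75; 0.65 -0.7 0.29 0 0 0.064 75; 0 0 0 0 0 0 75' 60; python3 plan.py 0.3664 -0.2614 0.12 17.2 6
```

```text
clock: 1.1
position: [0.369, -0.2515, 0.1913]
ee_rot: [0.989, 0.146, -0.002, -0.002]
ft_force: [-0.6, -1.2, 0.1]
grip_width: 0.881
pos [ 0.369  -0.2515  0.1913] psi 16.8 tilt 0.34 F [-0.6 -1.2  0.1] q [ 0.82  0.06 -0.33  2.03  0.02  1.06 -0.8 ] grip 75.2 t 1.1
n 6 row [-0.022  0.037  0.297] [-0.005  0.005 -0.007]
```

```bash
python3 -m crank '-0.022 0.037 0.297 0 0 0 75; -0.022 0.037 0.297 0 0 0 75; -0.022 0.037 0.297 0 0 0 75; -0.022 0.037 0.297 0 0 0 75; -0.022 0.037 0.297 0 0 0 75; -0.022 0.037 0.297 0 0 0 75; 0 0 0 0 0 0 75; 0 0 0 0 0 0 75; 0 0 0 0 0 0 75; 0 0 0 0 0 0 75'; python3 plan.py 0.3664 -0.2614 0.075 17.2 6
python3 - <<'E'
from workcell import *
import cv2
for n,(x,y,w,h) in (("side",(380,110,110,90)),("top",(390,220,120,100))):
    p,d=camera(n);cv2.imwrite(f"pics/r1{n}.png",cv2.resize(p[y:y+h,x:x+w,::-1],None,fx=5,fy=5))
E
```

```text
clock: 2.1
position: [0.3636, -0.2653, 0.1126]
ee_rot: [0.99, 0.144, -0.003, -0.002]
ft_force: [0.2, 0.8, 0.0]
grip_width: 0.878
pos [ 0.3636 -0.2653  0.1126] psi 16.6 tilt 0.47 F [0.2 0.8 0. ] q [ 0.82  0.19 -0.31  2.09  0.08  0.88 -0.82] grip 75.0 t 2.1
n 6 row [ 0.016 -0.012  0.157] [-0.006  0.007 -0.013]
```

View pics/r1side.png

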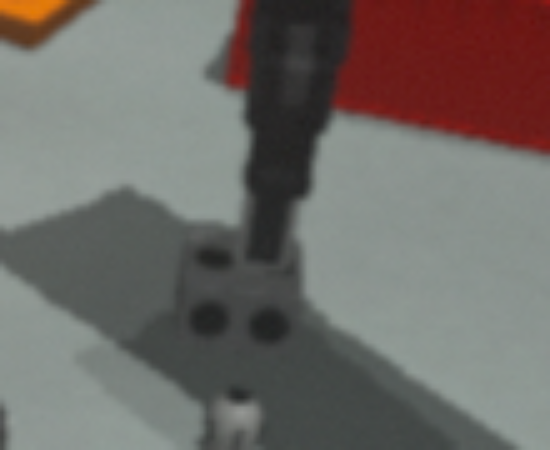

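View pics/r1top.png

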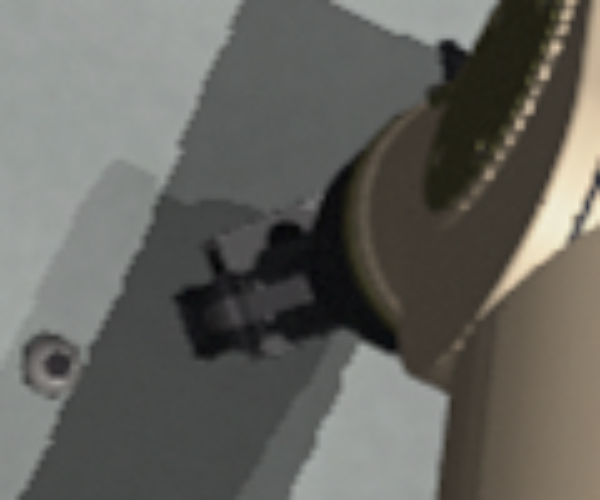

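The side view shows the near finger in front of the riser's near face, at crop (270,260). It is above the riser and lined up with it. Descending.

```bash
python3 -m crank '0.016 -0.012 0.15 0 0 0 75; 0.016 -0.012 0.15 0 0 0 75; 0.016 -0.012 0.15 0 0 0 75; 0.016 -0.012 0.15 0 0 0 75; 0.016 -0.012 0.15 0 0 0 75; 0.016 -0.012 0.1 0 0 0 75; 0 0 0 0 0 0 75; 0 0 0 0 0 0 75; 0 0 0 0 0 0 75; 0 0 0 0 0 0 75'; python3 plan.py 0.3664 -0.2614 0.072 17.2 3
```

```text
clock: 3.2
position: [0.3668, -0.2608, 0.0758]
ee_rot: [0.989, 0.145, -0.003, -0.002]
ft_force: [-0.3, 0.4, 0.3]
grip_width: 0.879
pos [ 0.3668 -0.2608  0.0758] psi 16.6 tilt 0.44 F [-0.3  0.4  0.3] q [ 0.8   0.25 -0.31  2.11  0.11  0.8  -0.85] grip 75.1 t 3.2
n 3 row [-0.004  0.004  0.032] [-0.012  0.014 -0.024]
```

```bash
python3 -m crank '0 0 0 -0.02 0.02 0 75; 0 0 0 0 0 0 45; 0 0 0 0 0 0 45; 0 0 0 0 0 0 45; 0 0 0 0 0 0 45; 0 0 0 0 0 0 45; 0 0 0 0 0 0 45; 0 0 0 0 0 0 45; 0 0 0 0 0 0 45; 0 0 0 0 0 0 45' 70; python3 plan.py 0.3664 -0.2614 0.20 17.2 5
```

```text
clock: 4.2
position: [0.367, -0.2611, 0.0768]
ee_rot: [0.989, 0.145, -0.001, -0.0]
ft_force: [0.3, -0.2, 1.8]
grip_width: 0.573
pos [ 0.367  -0.2611  0.0768] psi 16.6 tilt 0.14 F [ 0.3 -0.2  1.8] q [ 0.8   0.25 -0.31  2.11  0.11  0.8  -0.85] grip 49.0 t 4.2
n 5 row [-0.004  0.    -0.616] [-0.001  0.003 -0.014]
```

Gripped at 49 mm. Lifting, and I'll measure from here to the bed.

```bash
python3 -m crank '0 0 -0.1 0 0 0 40; 0 0 -0.3 0 0 0 40; 0 0 -0.6 0 0 0 40; 0 0 -0.6 0 0 0 40; 0 0 -0.6 0 0 0 40; 0 0 -0.6 0 0 0 40; 0 0 -0.4 0 0 0 40; 0 0 0 0 0 0 40; 0 0 0 0 0 0 40; 0 0 0 0 0 0 40'; python3 plan.py 0.6087 0.1897 0.2 4.8 20
```

```text
clock: 5.2
position: [0.3648, -0.259, 0.2116]
ee_rot: [0.989, 0.145, -0.003, -0.002]
ft_force: [0.6, 0.2, -5.3]
grip_width: 0.574
pos [ 0.3648 -0.259   0.2116] psi 16.7 tilt 0.43 F [ 0.6  0.2 -5.3] q [ 0.83  0.04 -0.32  2.01  0.02  1.1  -0.78] grip 49.0 t 5.2
n 20 row [ 0.407 -0.493  0.015] [-0.002  0.002  0.074]
```

```bash
python3 -m crank '0.4 -0.49 0 0 0 0.074 40; 0.4 -0.49 0 0 0 0.074 40; 0.4 -0.49 0 0 0 0.074 40; 0.4 -0.49 0 0 0 0.074 40; 0.4 -0.49 0 0 0 0.074 40; 0.4 -0.49 0 0 0 0.074 40; 0.4 -0.49 0 0 0 0.074 40; 0.4 -0.49 0 0 0 0.074 40; 0.4 -0.49 0 0 0 0.074 40; 0.4 -0.49 0 0 0 0.074 40'; python3 plan.py 0.6087 0.1897 0.19 5.3 9
```

```text
clock: 6.2
position: [0.47, -0.0238, 0.2008]
ee_rot: [0.996, 0.088, -0.011, -0.006]
ft_force: [0.0, -1.0, -4.1]
grip_width: 0.572
pos [ 0.47   -0.0238  0.2008] psi 10.1 tilt 1.51 F [ 0.  -1.  -4.1] q [ 0.51  0.14 -0.58  1.94  0.07  1.11 -1.5 ] grip 48.8 t 6.2
n 9 row [ 0.464 -0.534  0.029] [-0.011  0.018  0.067]
```

```bash
python3 -m crank '0.47 -0.54 0 -0.011 0.018 0.067 40; 0.47 -0.54 0 -0.011 0.018 0.067 40; 0.47 -0.54 0 -0.011 0.018 0.067 40; 0.47 -0.54 0 -0.011 0.018 0.067 40; 0.47 -0.54 0 -0.011 0.018 0.067 40; 0.47 -0.54 0 -0.011 0.018 0.067 40; 0.47 -0.54 0 -0.011 0.018 0.067 40; 0.47 -0.54 0 -0.011 0.018 0.067 40; 0.47 -0.54 0 -0.011 0.018 0.067 40; 0.2 -0.2 0 0 0 0 40'; python3 plan.py 0.6087 0.1897 0.17 5.3 6
```

```text
clock: 7.2
position: [0.6178, 0.2106, 0.184]
ee_rot: [0.999, 0.045, -0.011, -0.0]
ft_force: [-0.2, -0.1, -4.1]
grip_width: 0.575
pos [0.6178 0.2106 0.184 ] psi 5.1 tilt 1.22 F [-0.2 -0.1 -4.1] q [ 0.04  0.56 -0.6   1.48  0.32  1.22 -2.09] grip 49.1 t 7.2
n 6 row [-0.045  0.083  0.059] [-0.002  0.025 -0.004]
```

```bash
python3 -m crank '-0.045 0.083 0.06 0 0.025 0 40; -0.045 0.083 0.06 0 0.025 0 40; -0.045 0.083 0.06 0 0.025 0 40; -0.045 0.083 0.06 0 0.025 0 40; -0.045 0.083 0.06 0 0.025 0 40; -0.045 0.083 0.06 0 0.025 0 40; 0 0 0 0 0 0 40; 0 0 0 0 0 0 40; 0 0 0 0 0 0 40; 0 0 0 0 0 0 40'; python3 plan.py 0.6087 0.1897 0.1 5.3 7
python3 - <<'E'
from workcell import *
import cv2
for n,(x,y,w,h) in (("side",(100,130,200,200)),):
    p,d=camera(n);cv2.imwrite(f"pics/r2{n}.png",cv2.resize(p[y:y+h,x:x+w,::-1],None,fx=3,fy=3))
E
```

```text
clock: 8.2
position: [0.6063, 0.1839, 0.1654]
ee_rot: [0.999, 0.043, -0.002, 0.0]
ft_force: [0.2, 0.2, -4.5]
grip_width: 0.57
pos [0.6063 0.1839 0.1654] psi 5.0 tilt 0.23 F [ 0.2  0.2 -4.5] q [ 0.09  0.53 -0.6   1.56  0.32  1.15 -2.07] grip 48.7 t 8.2
n 7 row [ 0.011 -0.02   0.234] [ 0.001  0.004 -0.006]
```

View pics/r2side.png

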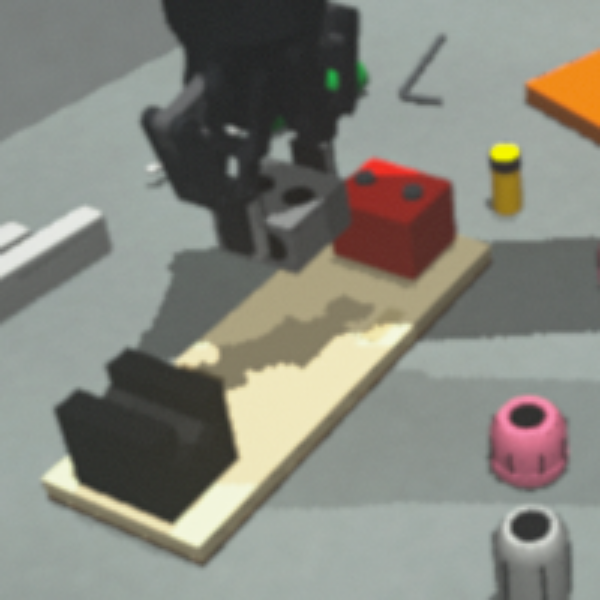

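The riser hangs square in the jaws, at crop (300,215), above the gap between vee block and stop. Lowering.

```bash
python3 -m crank '0.011 -0.02 0.2 0 0 0 40; 0.011 -0.02 0.24 0 0 0 40; 0.011 -0.02 0.24 0 0 0 40; 0.011 -0.02 0.24 0 0 0 40; 0.011 -0.02 0.24 0 0 0 40; 0.011 -0.02 0.24 0 0 0 40; 0.011 -0.02 0.15 0 0 0 40; 0 0 0 0 0 0 40; 0 0 0 0 0 0 40; 0 0 0 0 0 0 40'; python3 plan.py 0.6087 0.1897 0.092 5.3 3
```

```text
clock: 9.25
position: [0.6082, 0.1909, 0.0963]
ee_rot: [0.999, 0.044, -0.003, 0.0]
ft_force: [-1.3, -0.2, -3.7]
grip_width: 0.573
pos [0.6082 0.1909 0.0963] psi 5.0 tilt 0.36 F [-1.3 -0.2 -3.7] q [ 0.05  0.62 -0.57  1.6   0.37  1.04 -2.11] grip 48.9 t 9.25
n 3 row [0.003 0.011 0.036] [ 0.001  0.015 -0.012]
```

```bash
python3 -m crank '0.003 0.011 0.04 0 0.015 0 40; 0.003 0.011 0.04 0 0.015 0 40; 0.003 0.011 0.03 0 0.015 0 40; 0 0 0 0 0 0 40; 0 0 0 0 0 0 60; 0 0 0 0 0 0 62; 0 0 0 0 0 0 62; 0 0 0 0 0 0 62; 0 0 0 0 0 0 62; 0 0 0 0 0 0 62'; python3 plan.py 0.6087 0.1897 0.2 5.3 5
```

```text
clock: 10.25
position: [0.611, 0.1903, 0.0954]
ee_rot: [0.999, 0.044, 0.004, -0.001]
ft_force: [0.6, 0.2, -0.3]
grip_width: 0.725
pos [0.611  0.1903 0.0954] psi 5.0 tilt 0.43 F [ 0.6  0.2 -0.3] q [ 0.05  0.62 -0.57  1.6   0.38  1.03 -2.11] grip 62.0 t 10.25
n 5 row [-0.01   0.002 -0.523] [-0.001 -0.011 -0.008]
```

```bash
python3 -m crank '0 0 -0.2 0 0 0 62; 0 0 -0.5 0 0 0 62; 0 0 -0.7 0 0 0 62; 0 0 -0.7 0 0 0 62; 0 0 -0.7 0 0 0 62; 0 0 -0.4 0 0 0 62; 0 0 0 0 0 0 62; 0 0 0 0 0 0 62; 0 0 0 0 0 0 62; 0 0 0 0 0 0 62'; python3 plan.py 0.4284 0.1061 0.18 45 9
```

```text
clock: 11.25
position: [0.6089, 0.1903, 0.2293]
ee_rot: [0.999, 0.044, 0.003, -0.0]
ft_force: [0.3, 0.4, -0.3]
grip_width: 0.723
pos [0.6089 0.1903 0.2293] psi 5.1 tilt 0.32 F [ 0.3  0.4 -0.3] q [ 0.09  0.48 -0.62  1.5   0.29  1.25 -2.05] grip 61.7 t 11.25
n 9 row [-0.564  0.022  0.135] [ 0.001 -0.004 -0.555]
```

```bash
python3 -m crank '-0.57 0.022 0.13 0 0 -0.56 62; -0.57 0.022 0.13 0 0 -0.56 62; -0.57 0.022 0.13 0 0 -0.56 62; -0.57 0.022 0.13 0 0 -0.56 62; -0.57 0.022 0.13 0 0 -0.56 62; -0.57 0.022 0.13 0 0 -0.56 62; -0.57 0.022 0.13 0 0 -0.56 62; -0.57 0.022 0.13 0 0 -0.56 62; -0.57 0.022 0.13 0 0 -0.56 62; 0 0 0 0 0 0 62'; python3 plan.py 0.4284 0.1061 0.12 45 6
python3 - <<'E'
from workcell import *
import cv2
p,d=camera("top");cv2.imwrite(f"pics/s1top.png",p[:,:,::-1])
E
```

```text
clock: 12.25
position: [0.4164, 0.0985, 0.1706]
ee_rot: [0.917, 0.399, -0.005, -0.002]
ft_force: [-0.1, 0.7, -0.2]
grip_width: 0.725
pos [0.4164 0.0985 0.1706] psi 47.1 tilt 0.58 F [-0.1  0.7 -0.2] q [ 0.44  0.09 -0.79  2.07  0.07  1.02 -1.14] grip 61.9 t 12.25
n 6 row [0.058 0.015 0.21 ] [-0.008  0.009  0.043]
```

View pics/s1top.png

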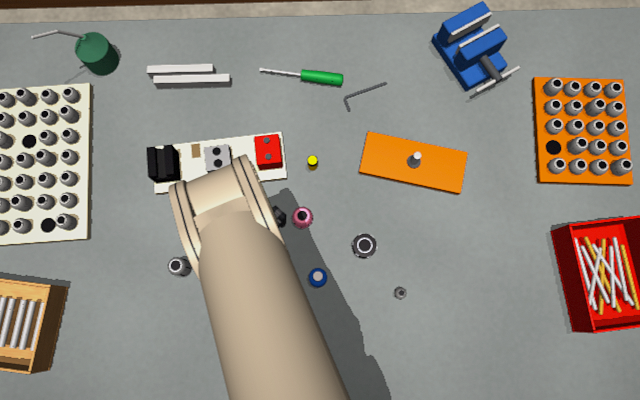

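The riser stands on the board at about (217,157). The arm hides the collet from the top camera, so I'll check from the side.

```bash
python3 -m crank '0.058 0.015 0.2 0 0 0.04 62; 0.058 0.015 0.2 0 0 0.04 62; 0.058 0.015 0.2 0 0 0.04 62; 0.058 0.015 0.2 0 0 0.04 62; 0.058 0.015 0.2 0 0 0.04 62; 0.058 0.015 0.2 0 0 0.04 62; 0 0 0 0 0 0 62; 0 0 0 0 0 0 62; 0 0 0 0 0 0 62; 0 0 0 0 0 0 62'; python3 plan.py 0.4284 0.1061 0.076 45 5
python3 - <<'E'
from workcell import *
from h import *
import cv2
p,d=camera("side");x,y,w,h=220,150,200,180;cv2.imwrite(f"pics/s2.png",cv2.resize(p[y:y+h,x:x+w,::-1],None,fx=3,fy=3))
print(w2px("side",[.4284,.1061,.034]))
E
```

```text
clock: 13.3
position: [0.4318, 0.1107, 0.1179]
ee_rot: [0.924, 0.381, -0.004, -0.004]
ft_force: [0.3, -0.3, 0.2]
grip_width: 0.729
pos [0.4318 0.1107 0.1179] psi 44.8 tilt 0.61 F [ 0.3 -0.3  0.2] q [ 0.37  0.24 -0.77  2.07  0.2   0.91 -1.3 ] grip 62.2 t 13.3
n 5 row [-0.028  0.006  0.21 ] [-0.014  0.007 -0.005]
(np.float64(314.51644280706296), np.float64(246.9162225810682))
```

View pics/s2.png

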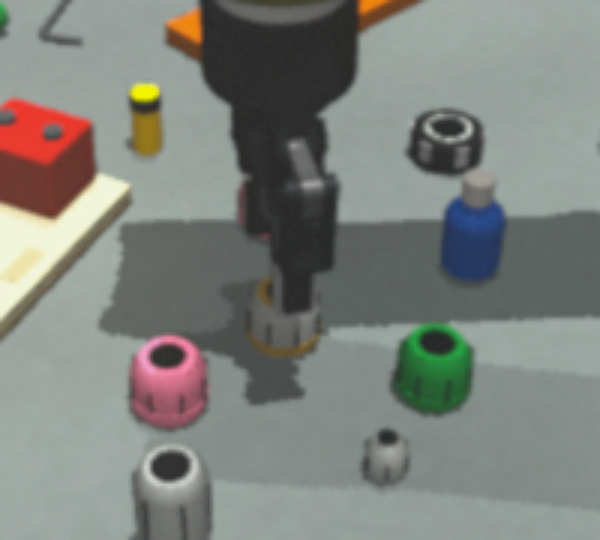

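The jaws straddle the gold-banded collet at crop (285,310). Descending.

```bash
python3 -m crank '-0.028 0.006 0.2 -0.014 0.007 0 62; -0.028 0.006 0.2 -0.014 0.007 0 62; -0.028 0.006 0.2 -0.014 0.007 0 62; -0.028 0.006 0.2 -0.014 0.007 0 62; -0.028 0.006 0.15 -0.014 0.007 0 62; 0 0 0 0 0 0 62; 0 0 0 0 0 0 62; 0 0 0 0 0 0 35; 0 0 0 0 0 0 35; 0 0 0 0 0 0 35' 50; python3 plan.py 0.4284 0.1061 0.076 45 5
```

```text
clock: 14.35
position: [0.4283, 0.1053, 0.077]
ee_rot: [0.925, 0.381, 0.001, 0.001]
ft_force: [-0.1, -0.1, -2.2]
grip_width: 0.455
pos [0.4283 0.1053 0.077 ] psi 44.8 tilt 0.12 F [-0.1 -0.1 -2.2] q [ 0.34  0.3  -0.74  2.12  0.28  0.82 -1.36] grip 38.8 t 14.35
n 5 row [ 0.003 -0.002  0.005] [ 0.003 -0.001 -0.005]
```

```bash
python3 -m crank '0 0 0 0 0 0 35; 0 0 0 0 0 0 35; 0 0 0 0 0 0 35; 0 0 0 0 0 0 35; 0 0 0 0 0 0 35; 0 0 -0.1 0 0 0 35; 0 0 -0.2 0 0 0 35; 0 0 0 0 0 0 35; 0 0 0 0 0 0 35; 0 0 0 0 0 0 35' 50; python3 plan.py 0.4284 0.1061 0.076 45 5
```

```text
clock: 15.35
position: [0.4284, 0.1052, 0.0905]
ee_rot: [0.925, 0.381, 0.001, 0.001]
ft_force: [0.0, -0.0, -2.4]
grip_width: 0.452
pos [0.4284 0.1052 0.0905] psi 44.8 tilt 0.17 F [ 0.  -0.  -2.4] q [ 0.36  0.27 -0.75  2.11  0.25  0.84 -1.33] grip 38.6 t 15.35
n 5 row [ 0.003 -0.003  0.072] [ 0.004 -0.002 -0.005]
```

```bash
python3 -m crank '0 0 -0.3 0 0 0 35; 0 0 -0.6 0 0 0 35; 0 0 -0.6 0 0 0 35; 0 0 -0.6 0 0 0 35; 0 0 -0.5 0 0 0 35; 0 0 -0.3 0 0 0 35; 0 0 0 0 0 0 35; 0 0 0 0 0 0 35; 0 0 0 0 0 0 35; 0 0 0 0 0 0 35'
python3 - <<'E'
from workcell import *
import cv2
p,d=camera("top");x,y,w,h=140,120,160,80
c=cv2.resize(p[y:y+h,x:x+w,::-1],None,fx=5,fy=5,interpolation=cv2.INTER_CUBIC);cv2.imwrite("pics/s3top.png",c)
p,d=camera("side");x,y,w,h=180,100,220,200
c=cv2.resize(p[y:y+h,x:x+w,::-1],None,fx=3,fy=3,interpolation=cv2.INTER_CUBIC);cv2.imwrite("pics/s3side.png",c)
E
```

```text
clock: 16.35
position: [0.4261, 0.1061, 0.2122]
ee_rot: [0.924, 0.382, -0.001, -0.0]
ft_force: [-0.7, -0.3, -2.9]
grip_width: 0.451
```

View pics/s3top.png

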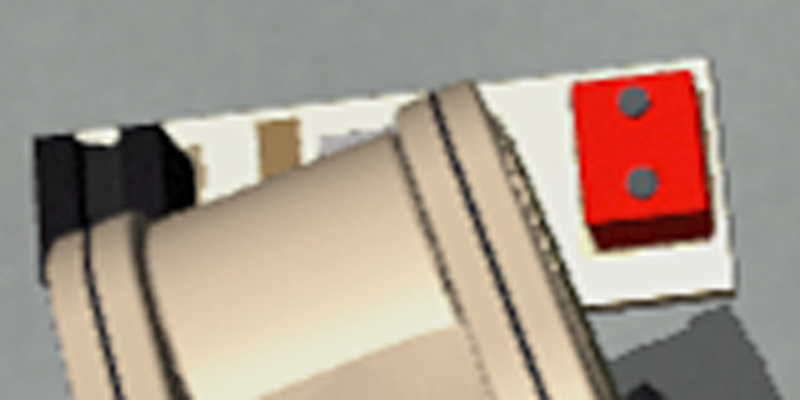

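View pics/s3side.png

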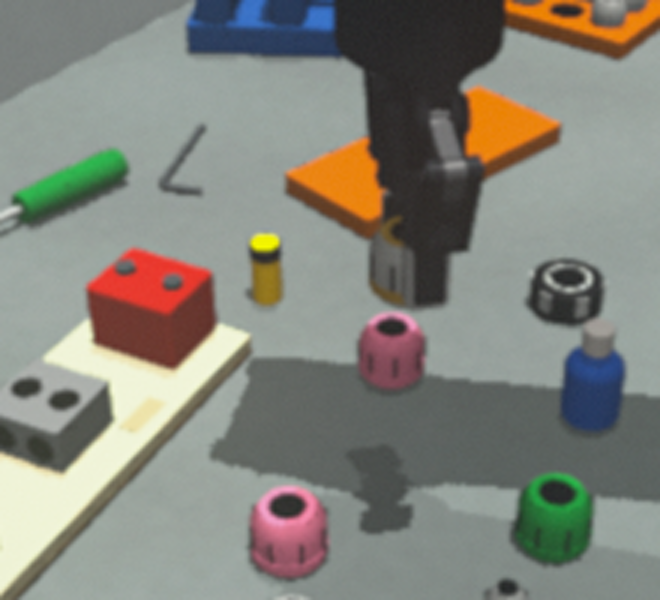

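The gold collet is held with its foot about level with the fingertips. The earlier s1top picture showed the riser unobstructed, so I'll measure its placement there.

Run:
```python
import cv2
p=cv2.imread("pics/s1top.png");x,y,w,h=190,130,60,50
cv2.imwrite("pics/s1c.png",cv2.resize(p[y:y+h,x:x+w],None,fx=10,fy=10,interpolation=cv2.INTER_CUBIC))
```

```text
(no output)
```

View pics/s1c.png

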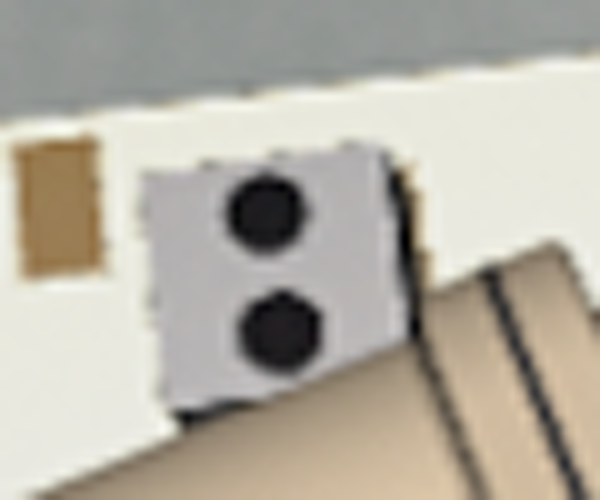

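```bash
python3 - <<'E'
from h import *
a,b,c=[px2w("top",*q,.045)[:2] for q in ((204,147.2),(228.5,145),(206.8,171))]
print(px2w("top",217.35,157.15,.045)[:2],(b+c)/2)
E
python3 plan.py 0.609 0.1905 0.2 45 7
```

```text
[0.60976635 0.18719925] [0.60812124 0.18646057]
pos [0.4261 0.1062 0.2122] psi 45.0 tilt 0.07 F [ 0.5 -0.3 -2.3] q [ 0.45  0.05 -0.8   2.01  0.04  1.1  -1.16] grip 38.5 t 16.45
n 7 row [0.675 0.249 0.043] [-0.001  0.001 -0.001]
```

```bash
python3 -m crank '0.6 0.22 0 0 0 0 35; 0.6 0.22 0 0 0 0 35; 0.6 0.22 0 0 0 0 35; 0.6 0.22 0 0 0 0 35; 0.6 0.22 0 0 0 0 35; 0.6 0.22 0 0 0 0 35; 0.6 0.22 0 0 0 0 35; 0.4 0.15 0 0 0 0 35; 0 0 0 0 0 0 35; 0 0 0 0 0 0 35'; python3 plan.py 0.609 0.188 0.14 45 7
```

```text
clock: 17.45
position: [0.6095, 0.1892, 0.2025]
ee_rot: [0.925, 0.381, -0.007, -0.001]
ft_force: [0.1, 0.2, -2.6]
grip_width: 0.452
pos [0.6095 0.1892 0.2025] psi 44.7 tilt 0.76 F [ 0.1  0.2 -2.6] q [ 0.16  0.54 -0.73  1.5   0.37  1.25 -1.41] grip 38.6 t 17.45
n 7 row [-0.003  0.003  0.223] [-0.007  0.012 -0.005]
```

```bash
python3 -m crank '-0.003 0.003 0.22 -0.007 0.012 0 35; -0.003 0.003 0.22 -0.007 0.012 0 35; -0.003 0.003 0.22 -0.007 0.012 0 35; -0.003 0.003 0.22 -0.007 0.012 0 35; -0.003 0.003 0.22 -0.007 0.012 0 35; -0.003 0.003 0.22 -0.007 0.012 0 35; -0.003 0.003 0.22 -0.007 0.012 0 35; 0 0 0 0 0 0 35; 0 0 0 0 0 0 35; 0 0 0 0 0 0 35'; python3 plan.py 0.609 0.188 0.123 45 4
python3 - <<'E'
from workcell import *
import cv2
p,d=camera("side");x,y,w,h=130,140,130,130
c=cv2.resize(p[y:y+h,x:x+w,::-1],None,fx=4,fy=4,interpolation=cv2.INTER_CUBIC);cv2.imwrite("pics/s4side.png",c)
E
```

```text
clock: 18.45
position: [0.6067, 0.1858, 0.1341]
ee_rot: [0.925, 0.38, -0.001, 0.0]
ft_force: [0.4, 0.4, -1.0]
grip_width: 0.451
pos [0.6067 0.1858 0.1341] psi 44.7 tilt 0.1 F [ 0.4  0.4 -1. ] q [ 0.15  0.6  -0.7   1.58  0.42  1.12 -1.44] grip 38.5 t 18.45
n 4 row [0.02 0.   0.07] [ 0.001  0.003 -0.01 ]
```

View pics/s4side.png

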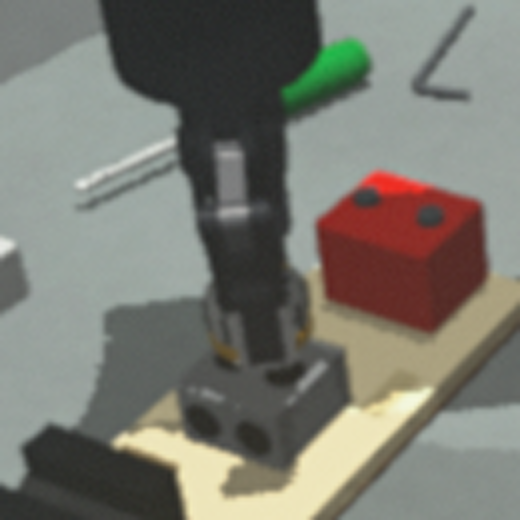

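The collet sits over the middle of the riser at crop (255,330), a small gap above it. Lowering slowly, then releasing.

```bash
python3 -m crank '0.02 0 0.07 0 0 0 35; 0.02 0 0.07 0 0 0 35; 0.02 0 0.07 0 0 0 35; 0.01 0 0.05 0 0 0 35; 0 0 0 0 0 0 35; 0 0 0 0 0 0 35; 0 0 0 0 0 0 35; 0 0 0 0 0 0 35; 0 0 0 0 0 0 35; 0 0 0 0 0 0 35'; python3 plan.py 0.609 0.188 0.122 45 4
```

```text
clock: 19.5
position: [0.6095, 0.1883, 0.1241]
ee_rot: [0.925, 0.38, 0.0, 0.001]
ft_force: [-0.3, 0.2, -1.1]
grip_width: 0.455
pos [0.6095 0.1883 0.1241] psi 44.7 tilt 0.07 F [-0.3  0.2 -1.1] q [ 0.14  0.62 -0.7   1.58  0.43  1.1  -1.45] grip 38.9 t 19.5
n 4 row [-0.004 -0.001  0.013] [ 0.002 -0.    -0.01 ]
```

```bash
python3 -m crank '0 0 0.04 0 0 0 35; 0 0 0.03 0 0 0 35; 0 0 0 0 0 0 35; 0 0 0 0 0 0 35; 0 0 0 0 0 0 42; 0 0 0 0 0 0 46; 0 0 0 0 0 0 50; 0 0 0 0 0 0 54; 0 0 0 0 0 0 56; 0 0 0 0 0 0 56'; python3 plan.py 0.609 0.188 0.24 45 4
```

```text
clock: 20.5
position: [0.6101, 0.1886, 0.1223]
ee_rot: [0.925, 0.38, 0.001, 0.001]
ft_force: [0.1, 0.7, -0.2]
grip_width: 0.653
pos [0.6101 0.1886 0.1223] psi 44.7 tilt 0.16 F [ 0.1  0.7 -0.2] q [ 0.14  0.62 -0.69  1.58  0.43  1.1  -1.45] grip 55.8 t 20.5
n 4 row [-0.007 -0.001 -0.736] [ 0.004 -0.003 -0.01 ]
```

```bash
python3 -m crank '0 0 -0.2 0 0 0 56; 0 0 -0.5 0 0 0 56; 0 0 -0.7 0 0 0 56; 0 0 -0.7 0 0 0 56; 0 0 -0.5 0 0 0 56; 0 0 -0.2 0 0 0 56; 0 0 0 0 0 0 56; 0 0 0 0 0 0 56; 0 0 0 0 0 0 56; 0 0 0 0 0 0 56'; python3 plan.py 0.3939 0.2593 0.2 45 8
python3 - <<'E'
from workcell import *
import cv2
p,d=camera("side");x,y,w,h=100,140,200,180
c=cv2.resize(p[y:y+h,x:x+w,::-1],None,fx=3,fy=3,interpolation=cv2.INTER_CUBIC);cv2.imwrite("pics/s5side.png",c)
E
```

```text
clock: 21.5
position: [0.6086, 0.1885, 0.2382]
ee_rot: [0.925, 0.381, -0.0, 0.0]
ft_force: [0.7, -0.2, -0.3]
grip_width: 0.653
pos [0.6086 0.1885 0.2382] psi 44.7 tilt 0.06 F [ 0.7 -0.2 -0.3] q [ 0.17  0.5  -0.74  1.48  0.35  1.29 -1.39] grip 55.8 t 21.5
n 8 row [-0.32  -0.63   0.119] [ 0.     0.001 -0.004]
```

View pics/s5side.png

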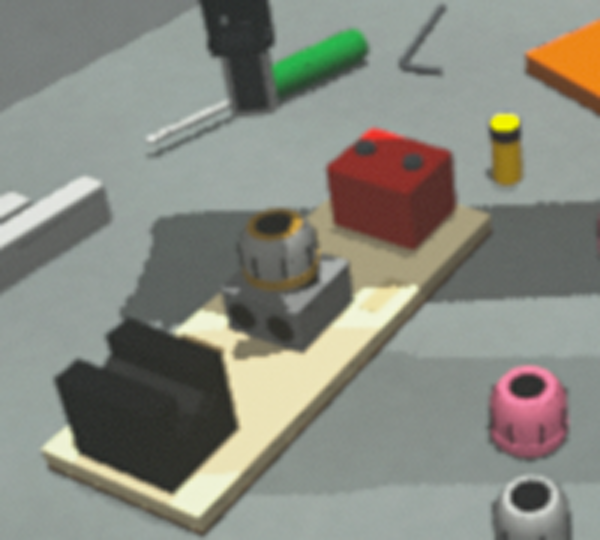

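The collet stands centrally on the riser, at crop (280,250). Next is the tall collet.

```bash
python3 -m crank '-0.32 -0.63 0.1 0 0 0 56; -0.32 -0.63 0.1 0 0 0 56; -0.32 -0.63 0.1 0 0 0 56; -0.32 -0.63 0.1 0 0 0 56; -0.32 -0.63 0.1 0 0 0 56; -0.32 -0.63 0.1 0 0 0 56; -0.32 -0.63 0.1 0 0 0 56; -0.2 -0.4 0.1 0 0 0 56; 0 0 0 0 0 0 56; 0 0 0 0 0 0 56'; python3 plan.py 0.3939 0.2593 0.16 45 4
python3 - <<'E'
from workcell import *
import cv2
p,d=camera("side");x,y,w,h=200,200,180,180
c=cv2.resize(p[y:y+h,x:x+w,::-1],None,fx=3,fy=3,interpolation=cv2.INTER_CUBIC);cv2.imwrite("pics/t1side.png",c)
E
```

```text
clock: 22.55
position: [0.3947, 0.2568, 0.1996]
ee_rot: [0.925, 0.38, -0.004, 0.001]
ft_force: [-0.3, -0.2, -0.1]
grip_width: 0.653
pos [0.3947 0.2568 0.1996] psi 44.6 tilt 0.48 F [-0.3 -0.2 -0.1] q [ 0.17  0.18 -0.9   1.94  0.16  1.1  -1.59] grip 55.8 t 22.55
n 4 row [ 0.008 -0.014  0.248] [-0.004  0.014 -0.011]
```

View pics/t1side.png

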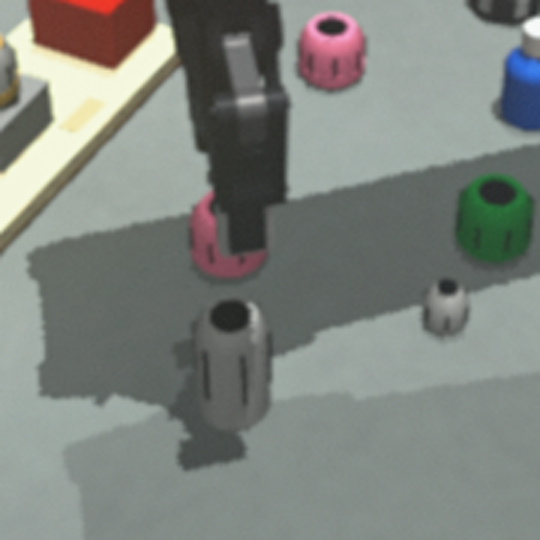

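```bash
python3 -m crank '0.008 -0.014 0.25 0 0.01 0 56; 0.008 -0.014 0.25 0 0.01 0 56; 0.008 -0.014 0.25 0 0.01 0 56; 0.008 -0.014 0.25 0 0.01 0 56; 0 0 0 0 0 0 56; 0 0 0 0 0 0 56; 0 0 0 0 0 0 56; 0 0 0 0 0 0 56; 0 0 0 0 0 0 56; 0 0 0 0 0 0 56'; python3 plan.py 0.3939 0.2593 0.095 45 6
python3 - <<'E'
from workcell import *
import cv2
p,d=camera("side");x,y,w,h=200,200,180,180
c=cv2.resize(p[y:y+h,x:x+w,::-1],None,fx=3,fy=3,interpolation=cv2.INTER_CUBIC);cv2.imwrite("pics/t2side.png",c)
E
```

```text
clock: 23.6
position: [0.3961, 0.2585, 0.1556]
ee_rot: [0.926, 0.378, -0.002, -0.002]
ft_force: [0.7, 0.0, 0.4]
grip_width: 0.652
pos [0.3961 0.2585 0.1556] psi 44.4 tilt 0.27 F [0.7 0.  0.4] q [ 0.14  0.26 -0.88  1.98  0.23  1.01 -1.65] grip 55.7 t 23.6
n 6 row [-0.004 -0.008  0.252] [-0.005  0.002 -0.012]
```

View pics/t2side.png

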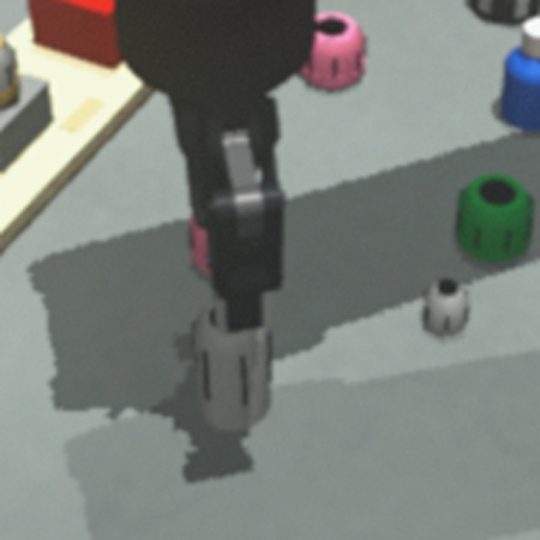

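The near finger is in front of the collet and lined up with it. Descending and gripping.

```bash
python3 -m crank '-0.005 -0.008 0.25 0 0 0 56; -0.005 -0.008 0.25 0 0 0 56; -0.005 -0.008 0.25 0 0 0 56; -0.005 -0.008 0.25 0 0 0 56; -0.005 -0.008 0.25 0 0 0 56; -0.005 -0.008 0.2 0 0 0 56; 0 0 0 0 0 0 56; 0 0 0 0 0 0 30; 0 0 0 0 0 0 30; 0 0 0 0 0 0 30' 55; python3 plan.py 0.3939 0.2593 0.095 45 6
```

```text
clock: 24.65
position: [0.393, 0.2591, 0.0917]
ee_rot: [0.926, 0.378, -0.002, -0.002]
ft_force: [0.7, 0.4, -2.1]
grip_width: 0.385
pos [0.393  0.2591 0.0917] psi 44.5 tilt 0.34 F [ 0.7  0.4 -2.1] q [ 0.07  0.36 -0.83  2.03  0.34  0.89 -1.74] grip 32.9 t 24.65
n 6 row [ 0.003  0.002 -0.014] [-0.006  0.004 -0.011]
```

```bash
python3 -m crank '0 0 0 0 0 0 28; 0 0 0 0 0 0 28; 0 0 0 0 0 0 28; 0 0 -0.2 0 0 0 28; 0 0 -0.4 0 0 0 28; 0 0 -0.7 0 0 0 28; 0 0 -0.7 0 0 0 28; 0 0 -0.7 0 0 0 28; 0 0 -0.7 0 0 0 28; 0 0 0 0 0 0 28'; python3 plan.py 0.5835 -0.2639 0.235 45 20
python3 - <<'E'
from workcell import *
import cv2
p,d=camera("side");x,y,w,h=200,100,180,180
c=cv2.resize(p[y:y+h,x:x+w,::-1],None,fx=3,fy=3,interpolation=cv2.INTER_CUBIC);cv2.imwrite("pics/t3side.png",c)
E
```

```text
clock: 25.65
position: [0.3926, 0.2595, 0.2358]
ee_rot: [0.925, 0.379, -0.003, -0.002]
ft_force: [0.7, 0.5, -1.6]
grip_width: 0.382
pos [0.3926 0.2595 0.2358] psi 44.6 tilt 0.38 F [ 0.7  0.5 -1.6] q [ 0.2   0.13 -0.92  1.9   0.11  1.17 -1.55] grip 32.6 t 25.65
n 20 row [-0.291  0.632 -0.   ] [-0.002  0.001 -0.003]
```

View pics/t3side.png

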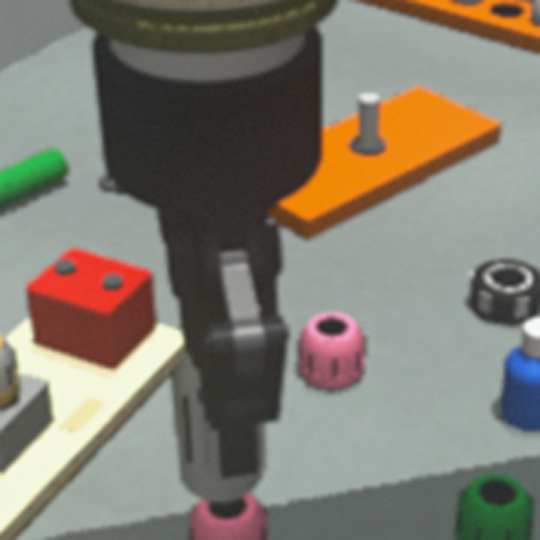

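The tall collet is held upright. I'll turn to psi 76 on the way, so the jaws lie along the wood board's x axis and stay clear of the post.

```bash
python3 plan.py 0.5835 -0.2639 0.235 75.8 18
```

```text
pos [0.3921 0.2588 0.2341] psi 44.6 tilt 0.47 F [-1.1  1.2 -1.3] q [ 0.2   0.13 -0.92  1.9   0.11  1.17 -1.55] grip 33.1 t 25.7
n 18 row [-0.495  0.607 -0.002] [-0.003  0.002 -0.217]
```

```bash
python3 -m crank '-0.4 0.5 0 0 0 -0.217 28; -0.495 0.607 0 0 0 -0.217 28; -0.495 0.607 0 0 0 -0.217 28; -0.495 0.607 0 0 0 -0.217 28; -0.495 0.607 0 0 0 -0.217 28; -0.495 0.607 0 0 0 -0.217 28; -0.495 0.607 0 0 0 -0.217 28; -0.495 0.607 0 0 0 -0.217 28; -0.495 0.607 0 0 0 -0.217 28; -0.495 0.607 0 0 0 -0.217 28'; python3 plan.py 0.5835 -0.2639 0.22 75.8 9
```

```text
clock: 26.7
position: [0.4606, -0.0467, 0.2242]
ee_rot: [0.852, 0.524, -0.009, -0.005]
ft_force: [0.2, 1.2, -1.3]
grip_width: 0.387
pos [ 0.4606 -0.0467  0.2242] psi 63.2 tilt 1.2 F [ 0.2  1.2 -1.3] q [ 0.6   0.1  -0.62  1.93  0.06  1.15 -0.51] grip 33.1 t 26.7
n 9 row [-0.44   0.538  0.008] [-0.016  0.006 -0.175]
```

```bash
python3 -m crank '-0.44 0.54 0 -0.016 0 -0.175 28; -0.44 0.54 0 -0.016 0 -0.175 28; -0.44 0.54 0 -0.016 0 -0.175 28; -0.44 0.54 0 -0.016 0 -0.175 28; -0.44 0.54 0 -0.016 0 -0.175 28; -0.44 0.54 0 -0.016 0 -0.175 28; -0.44 0.54 0 -0.016 0 -0.175 28; -0.44 0.54 0 -0.016 0 -0.175 28; -0.3 0.36 0 0 0 -0.1 28; 0 0 0 0 0 0 28'; python3 plan.py 0.5835 -0.2639 0.19 75.8 4
```

```text
clock: 27.7
position: [0.5775, -0.2687, 0.2065]
ee_rot: [0.79, 0.612, -0.01, -0.007]
ft_force: [-1.1, 0.3, -1.3]
grip_width: 0.387
pos [ 0.5775 -0.2687  0.2065] psi 75.5 tilt 1.43 F [-1.1  0.3 -1.3] q [ 0.72  0.48 -0.48  1.51  0.24  1.23 -0.05] grip 33.1 t 27.7
n 4 row [0.039 0.03  0.103] [-0.042  0.014 -0.008]
```

```bash
python3 -m crank '0.02 0.015 0.2 -0.025 0.01 0 28; 0.02 0.015 0.25 -0.025 0.01 0 28; 0.02 0.015 0.3 -0.025 0.01 0 28; 0.02 0.015 0.3 -0.025 0.01 0 28; 0.02 0.015 0.3 -0.025 0.01 0 28; 0.02 0.015 0.3 -0.025 0.01 0 28; 0.02 0.015 0.2 -0.02 0 0 28; 0 0 0 0 0 0 28; 0 0 0 0 0 0 28; 0 0 0 0 0 0 28'; python3 plan.py 0.5835 -0.2639 0.112 75.8 4
python3 - <<'E'
from workcell import *
import cv2
p,d=camera("side");x,y,w,h=250,60,160,140
c=cv2.resize(p[y:y+h,x:x+w,::-1],None,fx=4,fy=4,interpolation=cv2.INTER_CUBIC);cv2.imwrite("pics/t4side.png",c)
p,d=camera("top");cv2.imwrite("pics/t4top.png",p[:,:,::-1])
E
```

```text
clock: 28.7
position: [0.5798, -0.2593, 0.1222]
ee_rot: [0.79, 0.614, 0.0, -0.003]
ft_force: [-0.1, -0.6, -1.2]
grip_width: 0.381
pos [ 0.5798 -0.2593  0.1222] psi 75.7 tilt 0.31 F [-0.1 -0.6 -1.2] q [ 0.7   0.56 -0.47  1.59  0.27  1.06 -0.09] grip 32.6 t 28.7
n 4 row [-0.022  0.029  0.064] [-0.008 -0.006 -0.003]
```

View pics/t4side.png

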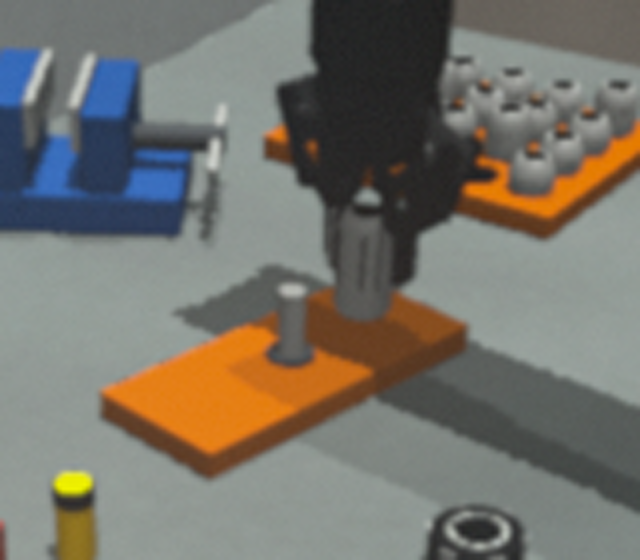

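View pics/t4top.png

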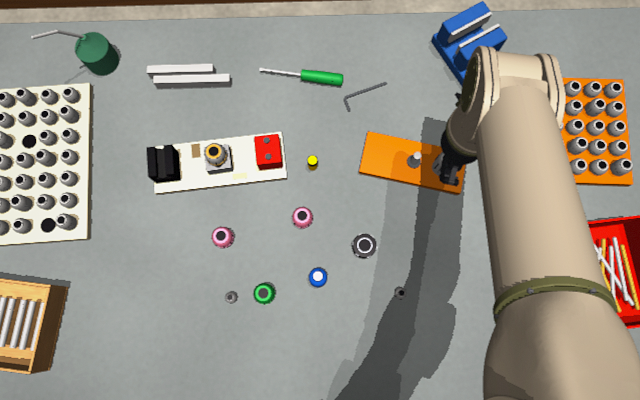

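The tall collet is upright just above the bare right half, at side crop (362,260), with the fingers clear of the post. The short collet shows centred on the riser. Lowering and releasing.

```bash
python3 -m crank '-0.022 0.029 0.06 0 0 0 28; -0.022 0.029 0.06 0 0 0 28; -0.022 0.029 0.06 0 0 0 28; -0.022 0.029 0.06 0 0 0 28; 0 0 0 0 0 0 28; 0 0 0 0 0 0 28; 0 0 0 0 0 0 28; 0 0 0 0 0 0 28; 0 0 0 0 0 0 28; 0 0 0 0 0 0 28'; python3 plan.py 0.5835 -0.2639 0.109 75.8 2
```

```text
clock: 29.8
position: [0.5844, -0.2648, 0.113]
ee_rot: [0.79, 0.614, 0.0, -0.002]
ft_force: [0.5, 0.7, -2.1]
grip_width: 0.391
pos [ 0.5844 -0.2648  0.113 ] psi 75.7 tilt 0.2 F [ 0.5  0.7 -2.1] q [ 0.7   0.58 -0.46  1.58  0.28  1.05 -0.09] grip 33.4 t 29.8
n 2 row [ 0.008 -0.013  0.05 ] [-0.008 -0.01  -0.007]
```

```bash
python3 -m crank '0 -0.01 0.04 0 0 0 28; 0 -0.01 0.04 0 0 0 28; 0 0 0 0 0 0 28; 0 0 0 0 0 0 28; 0 0 0 0 0 0 28; 0 0 0 0 0 0 28; 0 0 0 0 0 0 28; 0 0 0 0 0 0 28; 0 0 0 0 0 0 28; 0 0 0 0 0 0 28'; python3 plan.py 0.5835 -0.2639 0.108 75.8 2
```

```text
clock: 30.8
position: [0.5835, -0.2645, 0.1096]
ee_rot: [0.79, 0.614, 0.0, -0.002]
ft_force: [0.1, -0.1, -1.1]
grip_width: 0.387
pos [ 0.5835 -0.2645  0.1096] psi 75.7 tilt 0.2 F [ 0.1 -0.1 -1.1] q [ 0.7   0.58 -0.46  1.59  0.28  1.04 -0.09] grip 33.1 t 30.8
n 2 row [ 0.008 -0.002  0.021] [-0.007 -0.01  -0.007]
```

```bash
python3 -m crank '0 0 0.03 0 0 0 28; 0 0 0.03 0 0 0 28; 0 0 0 0 0 0 28; 0 0 0 0 0 0 28; 0 0 0 0 0 0 35; 0 0 0 0 0 0 40; 0 0 0 0 0 0 45; 0 0 0 0 0 0 50; 0 0 0 0 0 0 55; 0 0 0 0 0 0 55'; python3 plan.py 0.429 -0.1011 0.23 45 9
```

```text
clock: 31.8
position: [0.5843, -0.2646, 0.11]
ee_rot: [0.79, 0.614, 0.001, -0.001]
ft_force: [0.1, 0.4, 0.1]
grip_width: 0.644
pos [ 0.5843 -0.2646  0.11  ] psi 75.7 tilt 0.11 F [0.1 0.4 0.1] q [ 0.7   0.58 -0.46  1.59  0.28  1.04 -0.09] grip 55.0 t 31.8
n 9 row [ 0.202 -0.601 -0.333] [-0.001 -0.001  0.426]
```

```bash
python3 -m crank '0 0 -0.2 0 0 0 55; 0 0 -0.5 0 0 0 55; 0 0 -0.7 0 0 0 55; 0 0 -0.7 0 0 0 55; 0 0 -0.7 0 0 0 60; 0 0 -0.4 0 0 0 64; 0 0 0 0 0 0 68; 0 0 0 0 0 0 70; 0 0 0 0 0 0 70; 0 0 0 0 0 0 70'; python3 plan.py 0.429 -0.1011 0.16 75.8 8
```

```text
clock: 32.8
position: [0.5835, -0.2642, 0.244]
ee_rot: [0.789, 0.614, 0.0, -0.002]
ft_force: [-0.6, -0.0, 0.1]
grip_width: 0.817
pos [ 0.5835 -0.2642  0.244 ] psi 75.7 tilt 0.18 F [-0.6 -0.   0.1] q [ 0.72  0.45 -0.49  1.47  0.21  1.28 -0.04] grip 69.8 t 32.8
n 8 row [ 0.375 -0.593  0.264] [-0.002 -0.002 -0.001]
```

```bash
python3 -m crank '0.375 -0.59 0.2 0 0 0 70; 0.375 -0.59 0.2 0 0 0 70; 0.375 -0.59 0.2 0 0 0 70; 0.375 -0.59 0.2 0 0 0 70; 0.375 -0.59 0.2 0 0 0 70; 0.375 -0.59 0.2 0 0 0 70; 0.375 -0.59 0.2 0 0 0 70; 0.3 -0.45 0.2 0 0 0 70; 0 0 0 0 0 0 70; 0 0 0 0 0 0 70'; python3 plan.py 0.429 -0.1011 0.12 75.8 8
python3 - <<'E'
from workcell import *
import cv2
p,d=camera("side");x,y,w,h=260,90,180,160
c=cv2.resize(p[y:y+h,x:x+w,::-1],None,fx=4,fy=4,interpolation=cv2.INTER_CUBIC);cv2.imwrite("pics/n1side.png",c)
E
```

```text
clock: 33.8
position: [0.424, -0.0992, 0.1698]
ee_rot: [0.79, 0.613, -0.003, -0.007]
ft_force: [-0.2, -0.2, -0.1]
grip_width: 0.822
pos [ 0.424  -0.0992  0.1698] psi 75.7 tilt 0.91 F [-0.2 -0.2 -0.1] q [ 0.72  0.1  -0.61  2.06  0.06  1.02 -0.17] grip 70.2 t 33.8
n 8 row [-0.002  0.018  0.155] [-0.014 -0.003 -0.002]
```

View pics/n1side.png

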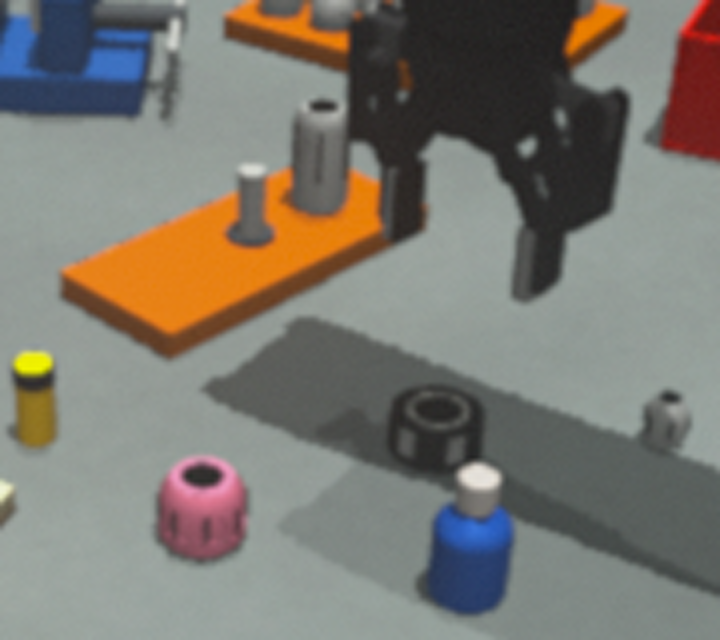

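The tall collet stands on the right half. The nut is untouched at crop (435,430), with the bottle clear of the jaws. Descending.

```bash
python3 -m crank '-0.002 0.018 0.15 -0.014 0 0 70; -0.002 0.018 0.15 -0.014 0 0 70; -0.002 0.018 0.15 -0.014 0 0 70; -0.002 0.018 0.15 -0.014 0 0 70; -0.002 0.018 0.15 -0.014 0 0 70; -0.002 0.018 0.15 -0.014 0 0 70; -0.002 0.018 0.15 -0.014 0 0 70; -0.002 0.018 0.15 0 0 0 70; 0 0 0 0 0 0 70; 0 0 0 0 0 0 70'; python3 plan.py 0.429 -0.1011 0.0715 75.8 6
python3 - <<'E'
from workcell import *
import cv2
p,d=camera("side");x,y,w,h=300,120,130,130
c=cv2.resize(p[y:y+h,x:x+w,::-1],None,fx=4,fy=4,interpolation=cv2.INTER_CUBIC);cv2.imwrite("pics/n2side.png",c)
E
```

```text
clock: 34.85
position: [0.4309, -0.1027, 0.1167]
ee_rot: [0.791, 0.612, 0.002, -0.002]
ft_force: [0.5, -0.0, -0.4]
grip_width: 0.817
pos [ 0.4309 -0.1027  0.1167] psi 75.5 tilt 0.35 F [ 0.5 -0.  -0.4] q [ 0.7   0.2  -0.6   2.09  0.13  0.89 -0.23] grip 69.8 t 34.85
n 6 row [ 0.004 -0.009  0.188] [-0.002 -0.007 -0.006]
```

View pics/n2side.png

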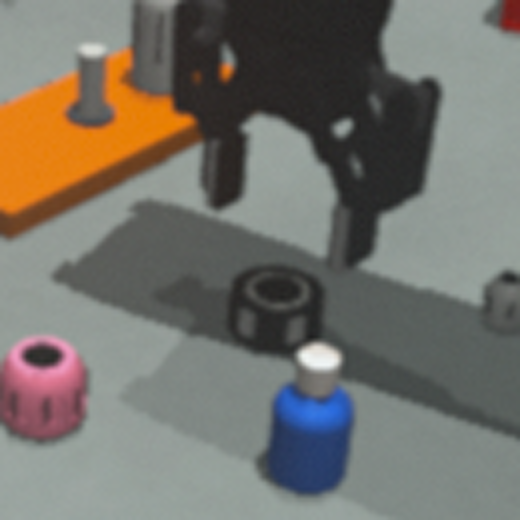

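```bash
python3 -m crank '0.004 -0.009 0.18 0 0 0 70; 0.004 -0.009 0.18 0 0 0 70; 0.004 -0.009 0.18 0 0 0 70; 0.004 -0.009 0.18 0 0 0 70; 0.004 -0.009 0.18 0 0 0 70; 0.004 -0.009 0.14 0 0 0 70; 0 0 0 0 0 0 70; 0 0 0 0 0 0 70; 0 0 0 0 0 0 60; 0 0 0 0 0 0 42' 50; python3 plan.py 0.429 -0.1011 0.0715 75.8 6
```

```text
clock: 35.9
position: [0.429, -0.1008, 0.0716]
ee_rot: [0.791, 0.612, 0.002, -0.002]
ft_force: [-6.8, 0.9, 33.5]
grip_width: 0.551
pos [ 0.429  -0.1008  0.0716] psi 75.5 tilt 0.34 F [-6.8  0.9 33.5] q [ 0.67  0.28 -0.58  2.13  0.2   0.79 -0.29] grip 47.1 t 35.9
n 6 row [-0.001  0.     0.001] [-0.001 -0.007 -0.006]
```

```bash
python3 -m crank '0 0 0 0 0 0 42; 0 0 0 0 0 0 42; 0 0 0 0 0 0 42; 0 0 0 0 0 0 42; 0 0 0 0 0 0 42; 0 0 0 0 0 0 42; 0 0 0 0 0 0 42; 0 0 0 0 0 0 42; 0 0 0 0 0 0 42; 0 0 0 0 0 0 42' 50; python3 plan.py 0.429 -0.1011 0.0715 75.8 6
```

```text
clock: 36.9
position: [0.429, -0.101, 0.072]
ee_rot: [0.791, 0.612, 0.002, -0.002]
ft_force: [0.6, 0.1, -1.4]
grip_width: 0.543
pos [ 0.429 -0.101  0.072] psi 75.5 tilt 0.32 F [ 0.6  0.1 -1.4] q [ 0.67  0.28 -0.58  2.13  0.2   0.79 -0.29] grip 46.4 t 36.9
n 6 row [-0.001 -0.     0.002] [-0.001 -0.007 -0.006]
```

Gripped. The 33 N upward force was transient, as the pads swung forward on closing, and it has gone. Lifting.

```bash
python3 -m crank '0 0 -0.1 0 0 0 42; 0 0 -0.3 0 0 0 42; 0 0 -0.6 0 0 0 42; 0 0 -0.6 0 0 0 42; 0 0 -0.6 0 0 0 42; 0 0 -0.5 0 0 0 42; 0 0 -0.3 0 0 0 42; 0 0 0 0 0 0 42; 0 0 0 0 0 0 42; 0 0 0 0 0 0 42'; python3 plan.py 0.6115 -0.1533 0.19 75.8 7
python3 - <<'E'
from workcell import *
import cv2
p,d=camera("side");x,y,w,h=260,60,180,180
c=cv2.resize(p[y:y+h,x:x+w,::-1],None,fx=3,fy=3,interpolation=cv2.INTER_CUBIC);cv2.imwrite("pics/n3side.png",c)
E
```

```text
clock: 37.9
position: [0.4287, -0.1003, 0.2023]
ee_rot: [0.79, 0.613, 0.003, -0.001]
ft_force: [-0.0, -0.3, -1.5]
grip_width: 0.544
pos [ 0.4287 -0.1003  0.2023] psi 75.7 tilt 0.36 F [-0.  -0.3 -1.5] q [ 0.74  0.05 -0.62  2.02  0.03  1.07 -0.14] grip 46.5 t 37.9
n 7 row [-0.022  0.679  0.045] [ 0.002 -0.006 -0.003]
```

View pics/n3side.png

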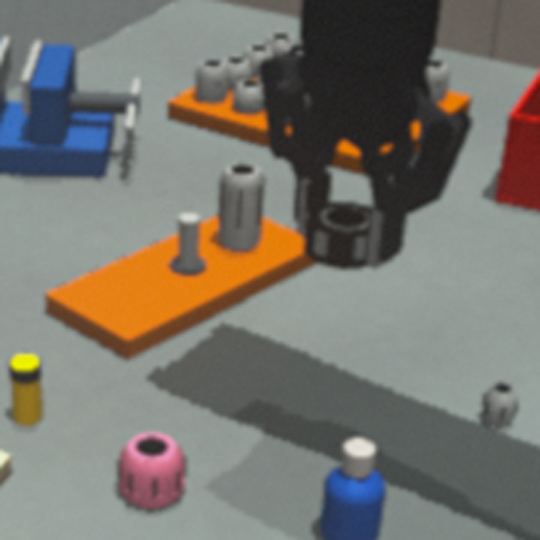

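The nut hangs level in the jaws at crop (345,235). Moving to the left half.

```bash
python3 -m crank '-0.02 0.6 0 0 0 0 42; -0.02 0.6 0 0 0 0 42; -0.02 0.6 0 0 0 0 42; -0.02 0.6 0 0 0 0 42; -0.02 0.6 0 0 0 0 42; -0.02 0.6 0 0 0 0 42; -0.02 0.6 0 0 0 0 42; -0.02 0.4 0 0 0 0 42; 0 0 0 0 0 0 42; 0 0 0 0 0 0 42'; python3 plan.py 0.6115 -0.1533 0.105 75.8 8
```

```text
clock: 38.95
position: [0.6076, -0.1531, 0.1897]
ee_rot: [0.79, 0.613, -0.002, -0.009]
ft_force: [-0.4, -0.2, -1.3]
grip_width: 0.546
pos [ 0.6076 -0.1531  0.1897] psi 75.6 tilt 1.02 F [-0.4 -0.2 -1.3] q [ 0.6   0.49 -0.56  1.56  0.26  1.19 -0.25] grip 46.6 t 38.95
n 8 row [0.001 0.014 0.265] [-0.015 -0.007 -0.002]
```

```bash
python3 -m crank '0 0.014 0.2 -0.015 -0.007 0 42; 0 0.014 0.26 -0.015 -0.007 0 42; 0 0.014 0.26 -0.015 -0.007 0 42; 0 0.014 0.26 -0.015 -0.007 0 42; 0 0.014 0.26 -0.015 -0.007 0 42; 0 0.014 0.26 -0.015 -0.007 0 42; 0 0.014 0.26 -0.015 0 0 42; 0 0.014 0.2 0 0 0 42; 0 0 0 0 0 0 42; 0 0 0 0 0 0 42'; python3 plan.py 0.6115 -0.1533 0.091 75.8 4
python3 - <<'E'
from workcell import *
import cv2
p,d=camera("side");x,y,w,h=250,80,150,140
c=cv2.resize(p[y:y+h,x:x+w,::-1],None,fx=4,fy=4,interpolation=cv2.INTER_CUBIC);cv2.imwrite("pics/n4side.png",c)
E
```

```text
clock: 39.95
position: [0.6082, -0.153, 0.1025]
ee_rot: [0.79, 0.614, -0.001, -0.002]
ft_force: [0.2, -0.7, -1.2]
grip_width: 0.547
pos [ 0.6082 -0.153   0.1025] psi 75.7 tilt 0.25 F [ 0.2 -0.7 -1.2] q [ 0.58  0.58 -0.52  1.63  0.32  1.03 -0.3 ] grip 46.7 t 39.95
n 4 row [0.004 0.021 0.072] [-0.008 -0.    -0.003]
```

View pics/n4side.png

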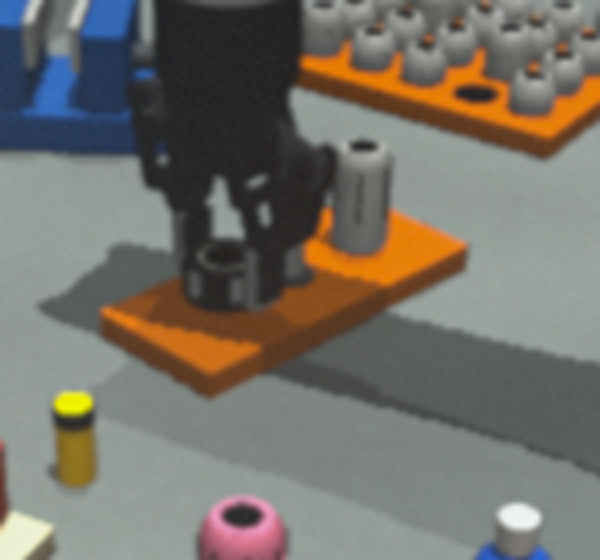

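The nut is about 12 mm over the left half. Lowering and releasing.

```bash
python3 -m crank '0 0.02 0.07 0 0 0 42; 0 0.02 0.07 0 0 0 42; 0 0.02 0.07 0 0 0 42; 0 0.02 0.06 0 0 0 42; 0 0 0 0 0 0 42; 0 0 0 0 0 0 42; 0 0 0 0 0 0 42; 0 0 0 0 0 0 42; 0 0 0 0 0 0 42; 0 0 0 0 0 0 42'; python3 plan.py 0.6115 -0.1533 0.09 75.8 2
```

```text
clock: 41.0
position: [0.6124, -0.1541, 0.0925]
ee_rot: [0.79, 0.613, -0.0, -0.001]
ft_force: [0.2, -0.1, -1.7]
grip_width: 0.541
pos [ 0.6124 -0.1541  0.0925] psi 75.7 tilt 0.09 F [ 0.2 -0.1 -1.7] q [ 0.57  0.6  -0.52  1.62  0.33  1.01 -0.3 ] grip 46.2 t 41.0
n 2 row [ 0.007 -0.014  0.031] [-0.006 -0.    -0.008]
```

```bash
python3 -m crank '0 0 0.03 0 0 0 42; 0 0 0.03 0 0 0 42; 0 0 0 0 0 0 42; 0 0 0 0 0 0 42; 0 0 0 0 0 0 50; 0 0 0 0 0 0 54; 0 0 0 0 0 0 58; 0 0 0 0 0 0 62; 0 0 0 0 0 0 66; 0 0 0 0 0 0 66'; python3 plan.py 0.6115 -0.1533 0.25 75.8 4
```

```text
clock: 42.0
position: [0.6129, -0.1542, 0.0906]
ee_rot: [0.79, 0.613, -0.0, -0.0]
ft_force: [-0.0, -0.5, -1.0]
grip_width: 0.771
pos [ 0.6129 -0.1542  0.0906] psi 75.7 tilt 0.01 F [-0.  -0.5 -1. ] q [ 0.57  0.6  -0.52  1.62  0.34  1.01 -0.31] grip 65.9 t 42.0
n 4 row [ 0.003 -0.01  -0.996] [-0.    -0.    -0.004]
```

```bash
python3 -m crank '0 0 -0.2 0 0 0 66; 0 0 -0.5 0 0 0 66; 0 0 -0.8 0 0 0 66; 0 0 -0.8 0 0 0 66; 0 0 -0.8 0 0 0 66; 0 0 -0.8 0 0 0 66; 0 0 -0.4 0 0 0 66; 0 0 0 0 0 0 66; 0 0 0 0 0 0 66; 0 0 0 0 0 0 66'; python3 plan.py 0.35 -0.5 0.3 45 10
```

```text
clock: 43.0
position: [0.6121, -0.1534, 0.2722]
ee_rot: [0.789, 0.614, 0.0, -0.0]
ft_force: [0.5, 0.1, 0.3]
grip_width: 0.775
pos [ 0.6121 -0.1534  0.2722] psi 75.8 tilt 0.03 F [0.5 0.1 0.3] q [ 0.6   0.42 -0.57  1.46  0.23  1.32 -0.23] grip 66.2 t 43.0
n 10 row [-1.086 -0.172 -0.07 ] [-0.    -0.     0.384]
```

Now I'll move the arm aside, to the lower right, for final pictures.

```bash
python3 -m crank '-0.9 -0.15 -0.05 0 0 0.35 66; -0.9 -0.15 -0.05 0 0 0.35 66; -0.9 -0.15 -0.05 0 0 0.35 66; -0.9 -0.15 -0.05 0 0 0.35 66; -0.9 -0.15 -0.05 0 0 0.35 66; -0.9 -0.15 -0.05 0 0 0.35 66; -0.9 -0.15 -0.05 0 0 0.35 66; -0.9 -0.15 -0.05 0 0 0.35 66; -0.9 -0.15 -0.05 0 0 0.35 66; -0.9 -0.15 -0.05 0 0 0.35 66'; python3 plan.py 0.3 -0.54 0.3 45 10
python3 - <<'E'
from workcell import *
import cv2
p,d=camera("top");cv2.imwrite("pics/f_top.png",p[:,:,::-1])
p,d=camera("side");cv2.imwrite("pics/f_side.png",p[:,:,::-1])
p=cv2.imread("pics/f_top.png")
a=cv2.resize(p[120:200,140:300],None,fx=5,fy=5,interpolation=cv2.INTER_CUBIC);cv2.imwrite("pics/fa.png",a)
b=cv2.resize(p[120:200,350:480],None,fx=6,fy=6,interpolation=cv2.INTER_CUBIC);cv2.imwrite("pics/fb.png",b)
E
```

```text
clock: 44.0
position: [0.3888, -0.4468, 0.2767]
ee_rot: [0.916, 0.402, -0.004, -0.011]
ft_force: [0.2, -0.4, -0.7]
grip_width: 0.775
pos [ 0.3888 -0.4468  0.2767] psi 47.4 tilt 1.34 F [ 0.2 -0.4 -0.7] q [ 1.06  0.31 -0.35  1.56  0.11  1.31 -0.05] grip 66.1 t 44.0
n 10 row [-0.322 -0.    -0.058] [-0.017 -0.001  0.029]
```

View pics/f_top.png

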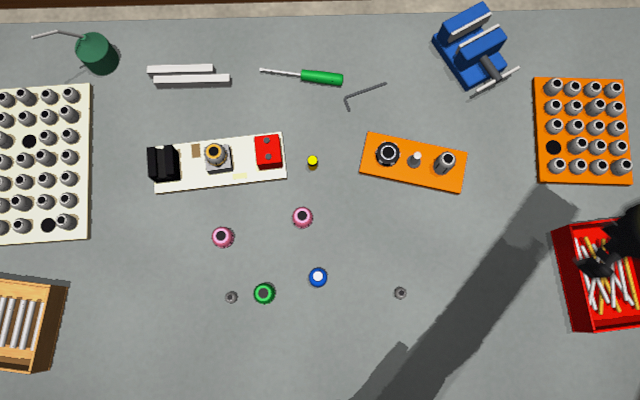

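View pics/fa.png

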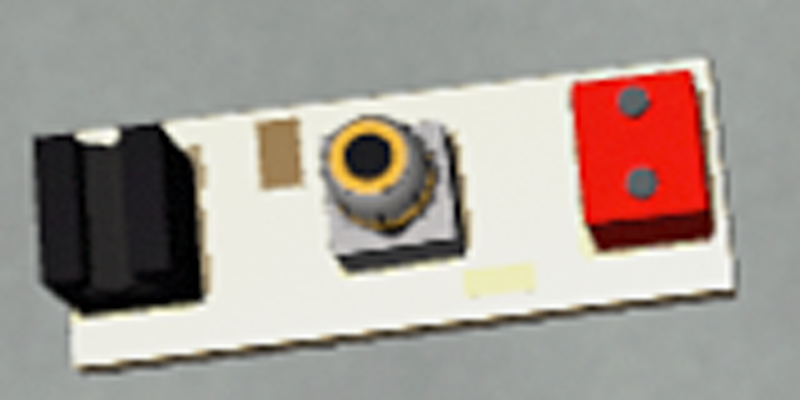

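View pics/fb.png

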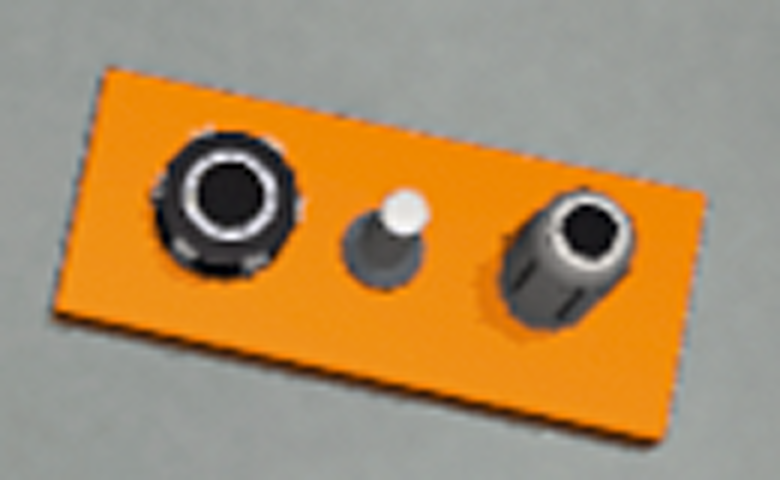

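View pics/f_side.png

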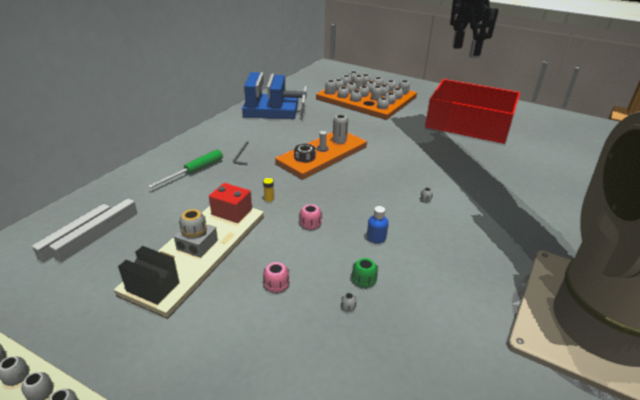

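In the final views all four parts stand upright. The pixel positions I read off:
- **Short collet ring:** (213.6,150.6)
- **Nut ring:** (388.3,152.7)
- **Tall collet bore:** (448,158.3)
- **Riser top corners:** (228,144.6), (207.6,171.4)
- **Bottle:** unchanged at (318,277)

Run:
```python
from h import *
f=lambda u,v,z:px2w("top",u,v,z)[:2]
def loc(p,o,yaw):
    c,s=np.cos(np.radians(yaw)),np.sin(np.radians(yaw)); d=p-o; return np.round([c*d[0]+s*d[1],-s*d[0]+c*d[1]],4)
r=(f(228,144.6,.045)+f(207.6,171.4,.045))/2
bed=np.array([.6087,.1897]);wood=np.array([.5975,-.2086])
print("riser in bed",loc(r,bed,5.3),"short in riser",loc(f(213.6,150.6,.079),r,5.3))
print("nut",loc(f(388.3,152.7,.040),wood,-14.2),"tall",loc(f(448,158.3,.080),wood,-14.2))
# bed midpoint from blocks: red inner/top corners and vee
print("red ctr in bed", loc(f(140/1+ (575+690+710+588)/4/5,120+(85+70+212+224)/4/5,.06),bed,5.3))
```

```text
riser in bed [-0.0009 -0.0035] short in riser [0.0042 0.0013]
nut [0.0005 0.0557] tall [ 0.0006 -0.0555]
red ctr in bed [-0.0006 -0.1058]
```

All the offsets are well inside tolerance and the arm is clear, so I'm handing in.

```bash
python3 -c "
from workcell import *
print(hand_in())"
```

```text
the job is handed in; nothing more can be done
None
```

The kit is laid out and handed in after about 44 s on the robot's clock. The hand-in reports no verdict. My last check was one pair of pictures, with the arm clear of everything:

| Part | Where it should be | Measured offset | Allowed |
|---|---|---|---|
| Riser | midway between vee block and stop | about 4 mm | 13 mm |
| Short gold-banded collet | centre of the riser | about 4 mm | 12 mm |
| Nut | middle of the left half | about 1 mm along, under 1 mm across | 15 mm each way |
| Tall collet | middle of the right half | about 1.5 mm along, under 1 mm across | 15 mm each way |

All four parts look upright in both views, and the bottle stands where it was. Heights and tilts were judged by eye only, and the camera calibration is good to about 2 mm.

- **Force while gripping the nut:** the wrist force read 33 N for a moment, probably because the fingertips brushed the bench. It was gone by the next reading, and the limit is 120 N at the wrist.
- **Riser position:** the arm's reading at release and the camera differed by about 3 mm on where the riser ended up. I set the collet down between the two.

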